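# Put three setting plates back in their own slotted holders

### The job

The three aluminium setting plates have been put back in the wrong slotted holders: each belongs in the holder of its own length (the longest plate in the longest holder, and so on), and the shortest holder of the four is a spare that you can use on the way and that must be empty at the end. Move the plates so that each stands on edge in its own holder, fully down in the slot, upright and level, with its middle at the middle of the holder. Keep the plates upright on the way, and leave the discs and the welding magnet where they are.

Things in the scene. Friction and masses are not known exactly. Their poses are not given: they have to be found in the camera images.
- plate_long: The longest plate: plain aluminium, on its long edge, 150 mm long, 90 high, 12 thick, about 300 g, a 14 mm hole near each end. Origin: middle of its bottom edge; x is its thickness direction, y its length, z up. Fully down in a holder its bottom edge is 6 mm, its top 96 mm above the table. Starts in a wrong holder.
- plate_mid: The middle plate: plain aluminium, on its long edge, 115 mm long, 90 high, 12 thick, about 230 g, a 14 mm hole near each end. Origin: middle of its bottom edge; x is its thickness direction, y its length, z up. Fully down in a holder its bottom edge is 6 mm, its top 96 mm above the table. Starts in a wrong holder.
- plate_short: The shortest plate: plain aluminium, on its long edge, 80 mm long, 90 high, 12 thick, about 160 g, a 14 mm hole near each end. Origin: middle of its bottom edge; x is its thickness direction, y its length, z up. Fully down in a holder its bottom edge is 6 mm, its top 96 mm above the table. Starts in a wrong holder.
- holder_long: The longest holder: dark steel, fixed, 150 mm long: foot 66 mm wide, two 3 mm cheeks form one straight slot, open at both ends. The longest plate belongs here. Origin: centre of the foot's underside; x across the slot, y along it, z up. Slot 15 mm wide, floor 6 mm above the table; cheeks upright to 26 mm, then flared to 38 mm, mouth 41 mm wide.
- holder_mid: The second longest holder: dark steel, fixed, 115 mm long: foot 66 mm wide, two 3 mm cheeks form one straight slot, open at both ends. The middle plate belongs here. Origin: centre of the foot's underside; x across the slot, y along it, z up. Slot 15 mm wide, floor 6 mm above the table; cheeks upright to 26 mm, then flared to 38 mm, mouth 41 mm wide.
- holder_short: The second shortest holder: dark steel, fixed, 80 mm long: foot 66 mm wide, two 3 mm cheeks form one straight slot, open at both ends. The shortest plate belongs here. Origin: centre of the foot's underside; x across the slot, y along it, z up. Slot 15 mm wide, floor 6 mm above the table; cheeks upright to 26 mm, then flared to 38 mm, mouth 41 mm wide.
- holder_spare: The shortest holder, the spare: dark steel, fixed, 45 mm long: foot 66 mm wide, two 3 mm cheeks form one straight slot, open at both ends. It is empty at the start, takes any plate, and no plate belongs in it. Origin: centre of the foot's underside; x across the slot, y along it, z up. Slot 15 mm wide, floor 6 mm above the table; cheeks upright to 26 mm, then flared to 38 mm, mouth 41 mm wide.
- discs: A bystander: flat stack of dark grey cutting discs, 118 mm across, 12 mm high, loose on the table. Origin: centre of its underside.
- magnet: A bystander: flat arrow-shaped welding magnet, red with grey faces, 50x100 mm, 16 mm high, loose on the table. Origin: centre of its underside; y is its length.

How it is judged:
By the outcome, as a careful person would: the job done as asked, in the order asked, and still so for the second after the job is handed in, with the robot touching nothing.
It also fails if it takes over 112 s, if anything falls off the work surface, if the arm or the gripper's body presses on something with over 40 N, if the wrist force passes 120 N, or if a joint passes its speed limit or range.

### The arm

A 6-joint arm with a two-finger parallel gripper is mounted at the origin on a cart in front of the work surface, level with it; the furniture and walls round the work are solid. World frame = base frame: x ahead of the robot, y to its left, z up, the work surface at z = 0. Lengths are in m, angles in rad, forces in N, time in s.
With the tool pointing down it reaches from about 0.375 to 0.9 m from the base axis. Payload 3.1 kg.
Tool frame: the origin (TCP) lies midway between the tips of the shut fingers; the grasp point (between the pads) lies 19 mm behind it; z points along the fingers, x is the direction in which the jaws open and shut, and the axes are right-handed (so a half turn about z gives the same grasp; the last joint's range is limited). The gripper opens to 85 mm and grips with 20 to 120 N. Pads are 22 mm wide; open, the fingers measure 114 mm over their backs; the gripper's body (76 mm by 85 mm) begins 54 mm behind the grasp point. The pads swing forward as they close: fully open they stand 13 mm farther back than shut.
Start: joints at [0.964, 0.527, 1.433, -0, 1.181, -0.178], TCP at [0.26, 0.568, 0.231] pointing down, gripper open.
Joint ranges: [-3.08, 3.08], [-0.75, 2.2], [0.22, 2.44], [-1.43, 4.57], [0, 2.65], [-2.85, 2.85]. Speed limits (rad/s): [2.79, 2.79, 3.14, 3.14, 3.14, 3.14].

### API

Orientations are given as a unit quaternion [x, y, z, w].
In Python, from plant import monitor, imaging, job gives the robot as it stands. The module is installed in compiled form; this text tells all that it offers.
- The arm moves only by the tool drive_tool, never from a script. Its argument "steps" is a list of rows, each a list of 5 numbers: the shift along the tool's x, y, z in mm, then the turn about the tool's z in degrees, then the finger opening in mm, from 0 to 85.4. A call has 1 to 5 rows; each row shifts and turns the commanded pose from where the row before left it, along the tool's axes as they then stand; what a row does not reach is not made up. A row lasts 1/10 s, in which the tool goes at most 50 mm and 8.59 degrees, less where a joint would pass 70% of its speed; a pose out of reach is approached as far as the arm can. A call is refused whole if a number of a shift passes 50 or a number of a turn 8.59, either way. A call with a gripper value outside its range is refused whole. The fingers move at their own pace and stop on an object; the grip force is fixed at half the most. Time passes only in rows, so rows that do not move let the fingers close. It gives the time, the measured TCP pose, the force and the opening at its end, in the units of the state.
- monitor.state(): the state, without advancing time (a new reading comes with each control period).
- imaging.camera(name): name is "scene" or "top"; returns a dict with "img" (400x640x3 uint8, blue, green, red), "vfov" (degrees; the focal length in pixels is half the picture's height over the tangent of half this angle, whatever the lens; pixels are square), "cx", "cy" (the principal point, pixels), "rvec" (rotation vector, rad) and "tvec" (3), from world to camera coordinates, as OpenCV has them. Camera axes: x right, y down, z forward; pixel columns grow to the right and rows downward; lengths in m; the calibration is good to about 2 mm. A picture is of the moment at which its call begins. There is no depth.
- job.job_done(): hands the job in, once; it reports no verdict.
The state is a dict: "time": time; "joint_positions": joint angles; "dq": joint speeds; "joint_efforts": joint torques, N m; "position": TCP position; "ee_rot": TCP orientation; "contact_force": force on the tool from outside, world axes, zero at the start; "wrist_torque": the same for the moment, N m; "width": finger opening in m.
Only numpy, scipy, OpenCV 4.12 (cv2) and the standard library are available. Lean on these libraries where they do the work, as an engineer would, in place of code of your own. Each camera call takes 0.05 s, during which the arm holds its last target.

## Working session

There is one attempt and no reset: what is moved stays moved. The work goes in short steps, Python scripts to look and compute and a tool call to move; the robot and the scene stay as the last step left them, time stands still between calls to the robot, and variables do not carry over. Pictures are saved under pics/ and viewed, and the job is handed in when it is done.

Besides the shell and the picture viewer there is one more tool, called after "Call:" by a JSON object that holds its "name" and its "arguments", one argument or row to a line. drive_tool: Moves the arm, as the interface text tells. Its arguments: {"type":"object","properties":{"steps":{"type":"array","items":{"type":"array","items":{"type":"number"}}}},"required":["steps"]}

```bash
mkdir -p pics; python3 - <<'E'
from plant import monitor, imaging
import cv2
print(monitor.state())
for n in("scene","top"):
    d=imaging.camera(n); cv2.imwrite(f"pics/{n}0.png",d["img"]); print(n,{k:v for k,v in d.items() if k!="img"})
E
```

```text
{'time': 0.0, 'joint_positions': array([ 9.63496388e-01,  5.28462093e-01,  1.43391297e+00,  1.48181681e-06,
        1.18141161e+00, -1.78476835e-01]), 'dq': array([-4.97812563e-04, -8.77315094e-05,  1.24821504e-04,  1.00526349e-03,
       -9.82307526e-04,  1.22349190e-03]), 'joint_efforts': array([ 1.13739486e-04, -4.42345655e+01, -1.78030086e+01, -2.77427080e-04,
        8.60455271e-03,  4.12480460e-06]), 'position': array([0.25941467, 0.56782321, 0.23033274]), 'ee_rot': array([ 8.41367805e-01,  5.40461852e-01, -1.01384569e-03,  4.18982268e-04]), 'contact_force': array([-0.95906428, -0.48750941,  1.05674899]), 'wrist_torque': array([0.00518893, 0.00799592, 0.01762774]), 'width': 0.08512998063453228}
scene {'vfov': 52.895689054485516, 'cx': 321.0501177790729, 'cy': 194.02393097603033, 'rvec': array([ 2.00081761, -0.6480956 ,  0.41288669]), 'tvec': array([-0.4380919 ,  0.16096471,  1.09398522])}
top {'vfov': 47.69357666006447, 'cx': 327.45073661462476, 'cy': 193.99316564712126, 'rvec': array([ 2.16355099, -2.1267558 ,  0.19956504]), 'tvec': array([-0.03930453,  0.54640799,  1.29999484])}
```

View pics/scene0.png

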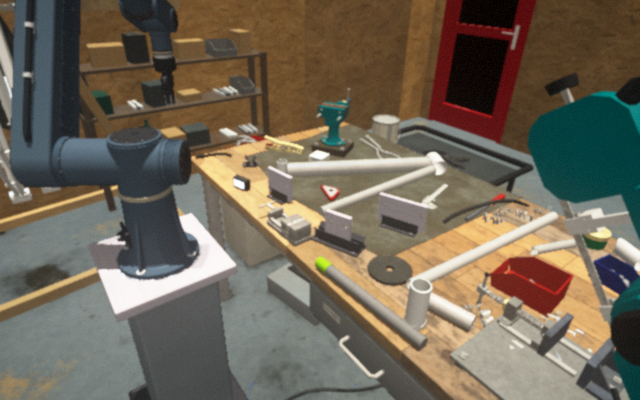

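View pics/top0.png

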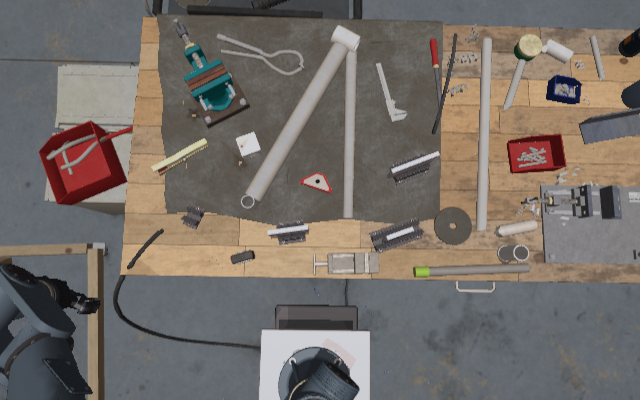

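```bash
python3 - <<'E'
import cv2
t=cv2.imread("pics/top0.png"); s=cv2.imread("pics/scene0.png")
def crop(im,x,y,w,h,k,n): cv2.imwrite("pics/"+n,cv2.resize(im[y:y+h,x:x+w],None,fx=k,fy=k,interpolation=cv2.INTER_CUBIC))
crop(t,160,190,160,60,5,"t1.png")
crop(t,340,140,160,115,5,"t2.png")
crop(s,220,130,220,150,3.6,"s1.png")
E
```

```text
(no output)
```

View pics/t1.png

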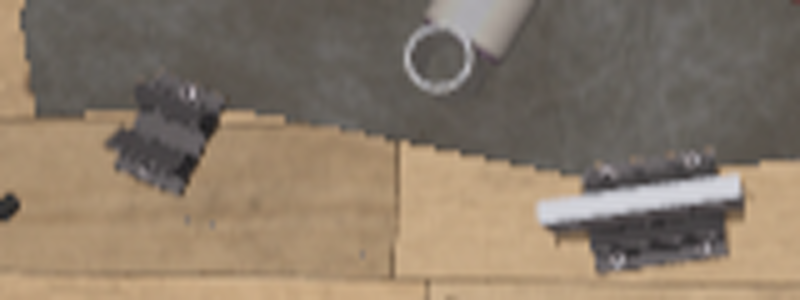

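View pics/t2.png

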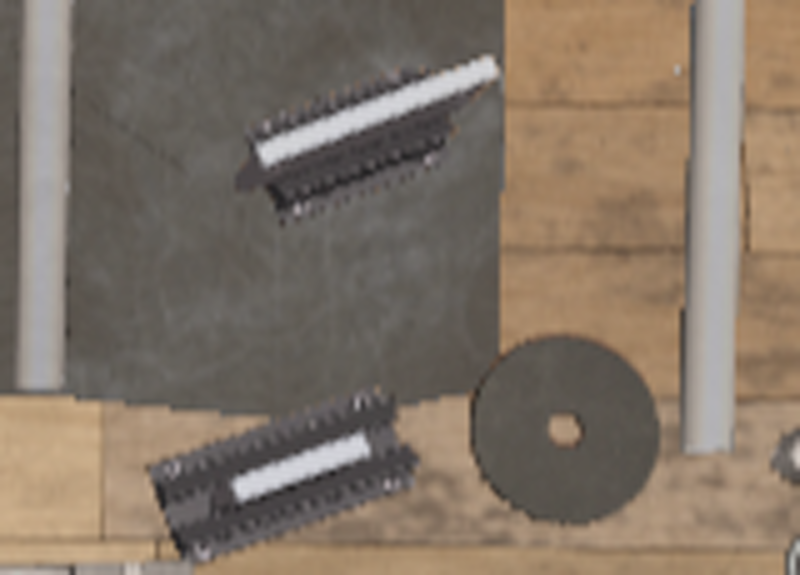

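View pics/s1.png

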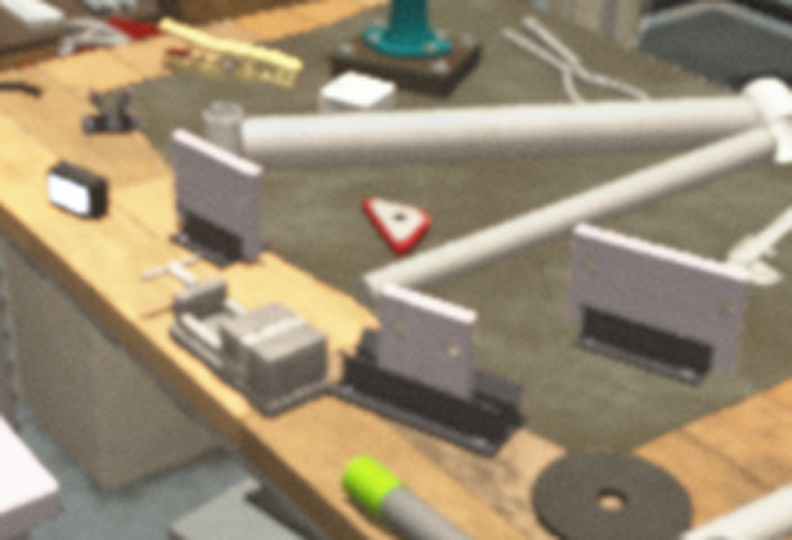

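```bash
cat > h.py <<'E'
import numpy as np, cv2
from scipy.optimize import least_squares
def K(d):
    f=d["img"].shape[0]/2/np.tan(np.radians(d["vfov"])/2)
    return np.array([[f,0,d["cx"]],[0,f,d["cy"]],[0,0,1]])
def proj(d,P): return cv2.projectPoints(np.float64(P).reshape(-1,1,3),d["rvec"],d["tvec"],K(d),None)[0].reshape(-1,2)
def unproj(d,uv,z):
    R=cv2.Rodrigues(d["rvec"])[0]; C=-R.T@d["tvec"]
    r=np.c_[np.float64(uv).reshape(-1,2),np.ones(len(np.float64(uv).reshape(-1,2)))]@np.linalg.inv(K(d)).T@R
    return C+r*((z-C[2])/r[:,2])[:,None]
def rz(a): c,s=np.cos(a),np.sin(a); return np.array([[c,-s,0],[s,c,0],[0,0,1]])
def place(P,p): return np.float64(P)@rz(p[2]).T+[p[0],p[1],p[3] if len(p)>3 else 0]
def crop(im,x,y,w,h,k,n): cv2.imwrite("pics/"+n,cv2.resize(im[y:y+h,x:x+w],None,fx=k,fy=k,interpolation=cv2.INTER_CUBIC))
def holder_lines(L):
    h=L/2; o=[]
    for w,z in((33,0),(33,6)): o.append([(-w,-h,z),(w,-h,z),(w,h,z),(-w,h,z),(-w,-h,z)])
    for s in(-1,1): o.append([(s*7.5,-h,26),(s*20.5,-h,38),(s*20.5,h,38),(s*7.5,h,26),(s*7.5,-h,26)]); o.append([(s*7.5,-h,26),(s*7.5,-h,6),(s*7.5,h,6),(s*7.5,h,26)])
    return [np.float64(q)/1000 for q in o]
def plate_lines(L):
    h=L/2; o=[]
    for z in(0,90): o.append([(-6,-h,z),(6,-h,z),(6,h,z),(-6,h,z),(-6,-h,z)])
    for x in(-6,6):
        for y in(-h,h): o.append([(x,y,0),(x,y,90)])
    return [np.float64(q)/1000 for q in o]
def draw(im,d,lines,p,x,y,k,col):
    for l in lines:
        q=(proj(d,place(l,p))-[x,y]+.5)*k-.5
        cv2.polylines(im,[np.int32(np.round(q*16))],False,col,1,cv2.LINE_AA,4)
E
python3 - <<'E'
from h import *
from plant import imaging
d=imaging.camera("top"); im=d["img"]; g=im.min(2)
R={"mid":(262,218,320,245),"long":(385,145,445,182),"short":(383,220,420,245)}
for n,(a,b,c,e) in R.items():
    s=cv2.resize(im[b:e,a:c],None,fx=8,fy=8,interpolation=cv2.INTER_CUBIC).min(2)
    m=(s>140).astype(np.uint8); k,l,st,_=cv2.connectedComponentsWithStats(m); i=1+np.argmax(st[1:,4])
    r=cv2.minAreaRect(np.argwhere(l==i)[:,::-1].astype(np.float32)); box=(cv2.boxPoints(r)+.5)/8-.5+[a,b]
    W=unproj(d,box,.096); 
    e1=W[1]-W[0];e2=W[2]-W[1]
    if np.linalg.norm(e1)<np.linalg.norm(e2): e1,e2=e2,e1
    print(n,s.max(),box.round(1).tolist(),W.mean(0).round(4),"L",np.linalg.norm(e1).round(4),np.linalg.norm(e2).round(4),"yaw deg of y axis",np.degrees(np.arctan2(-e1[0],e1[1])).round(1))
h={n:unproj(d,uv,.003).round(3).tolist() for n,uv in {"spare":[(193,217)],"S":[(290,232)],"L":[(397,235)],"M":[(414,168)],"discs":[(453,226)],"mag":[(317,182)]}.items()}
print(h)
crop(im,170,195,60,45,13,"c_sp.png");crop(im,260,210,60,45,13,"c_s.png");crop(im,365,210,62,46,12.5,"c_l.png");crop(im,382,142,62,46,12.5,"c_m.png")
E
```

```text
mid 214 [[265.7, 229.0], [307.6, 223.1], [308.5, 229.0], [266.6, 235.0]] [0.4364 0.0832 0.096 ] L 0.119 0.017 yaw deg of y axis -170.9
long 217 [[390.5, 168.4], [437.9, 150.2], [439.6, 154.8], [392.3, 173.0]] [ 0.6391 -0.2825  0.096 ] L 0.1506 0.0146 yaw deg of y axis -157.6
short 217 [[385.5, 235.2], [412.3, 225.7], [414.0, 230.5], [387.2, 240.0]] [ 0.4312 -0.2353  0.096 ] L 0.0816 0.0144 yaw deg of y axis -159.8
{'spare': [[0.476, 0.375, 0.003]], 'S': [[0.436, 0.081, 0.003]], 'L': [[0.432, -0.244, 0.003]], 'M': [[0.641, -0.299, 0.003]], 'discs': [[0.462, -0.416, 0.003]], 'mag': [[0.591, 0.002, 0.003]]}
```

View pics/c_sp.png

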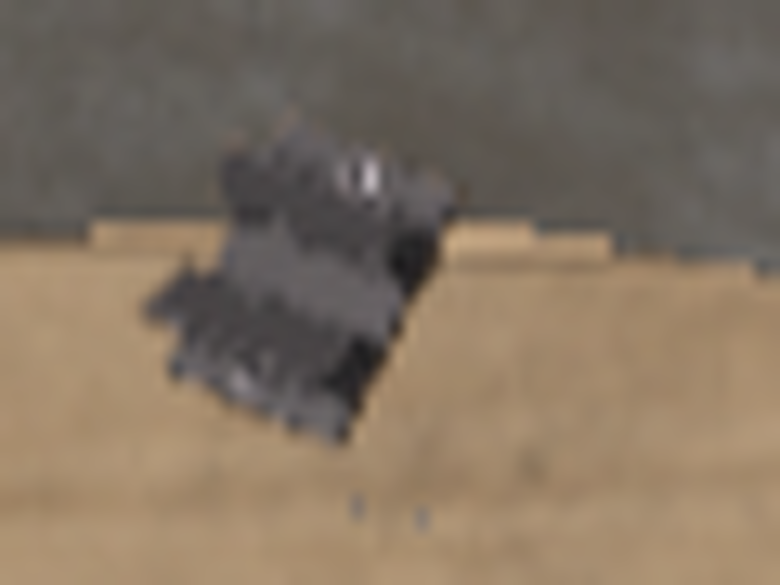

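View pics/c_s.png

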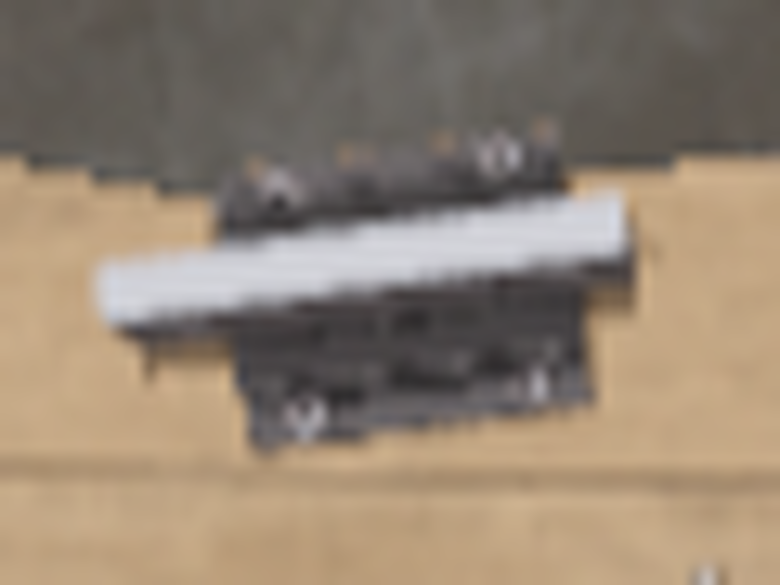

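View pics/c_l.png

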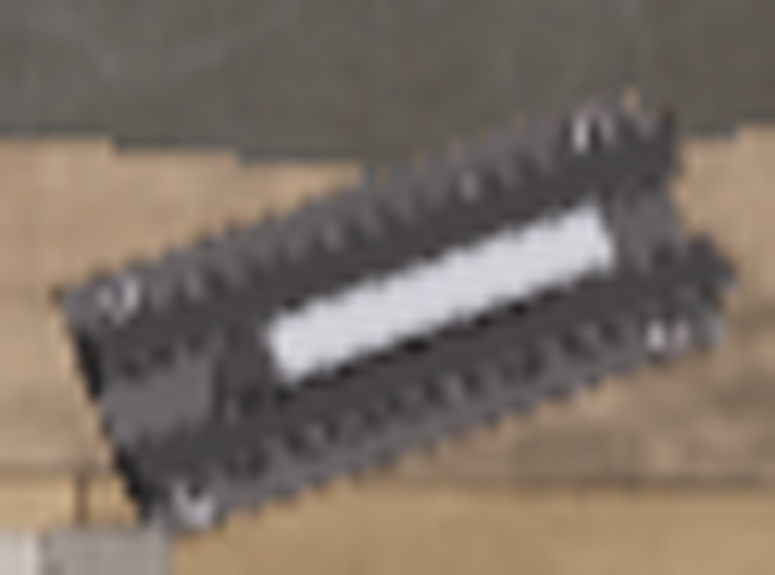

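View pics/c_m.png

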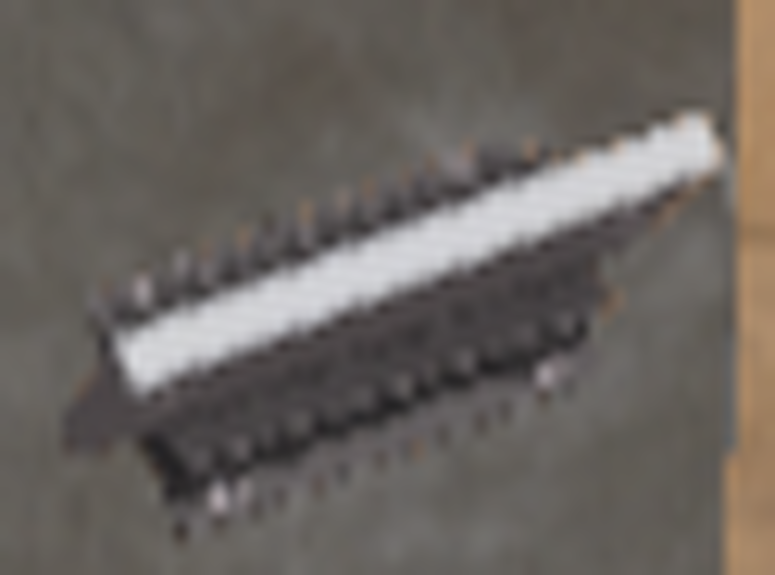

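```bash
cat > ov.py <<'E'
from h import *
from plant import imaging
import sys
H={"sp":(.045,[193.5,216.5],30),"s":(.080,[291.2,232.0],9.1),"l":(.150,[396.5,235.2],20),"m":(.115,[409.5,168.7],21)}
V={"sp":(170,195,60,45,13),"s":(260,210,60,45,13),"l":(365,210,62,46,12.5),"m":(382,142,62,46,12.5)}
d=imaging.camera("top")
for n,(L,uv,a) in H.items():
    W=unproj(d,[np.array(uv)-.5+.5/V[n][4]],.008)[0]; p=(W[0],W[1],np.radians(a)); print(n,W.round(4))
    x,y,w,h,k=V[n]; im=cv2.resize(d["img"][y:y+h,x:x+w],None,fx=k,fy=k,interpolation=cv2.INTER_CUBIC)
    draw(im,d,[q*[1,L*0+1,1] for q in holder_lines(L*1000)],p,x,y,k,(0,255,0)); cv2.imwrite(f"pics/o_{n}.png",im)
E
python3 ov.py; cd pics; python3 -c "
import cv2,numpy as np
i=[cv2.resize(cv2.imread(f'o_{n}.png'),(400,300),interpolation=cv2.INTER_AREA) for n in('sp','s','l','m')]
cv2.imwrite('o_all.png',np.vstack([np.hstack(i[:2]),np.hstack(i[2:])]))"
```

```text
sp [0.4782 0.3733 0.008 ]
s [0.4366 0.0781 0.008 ]
l [ 0.4323 -0.2399  0.008 ]
m [ 0.6389 -0.2823  0.008 ]
```

View pics/o_all.png

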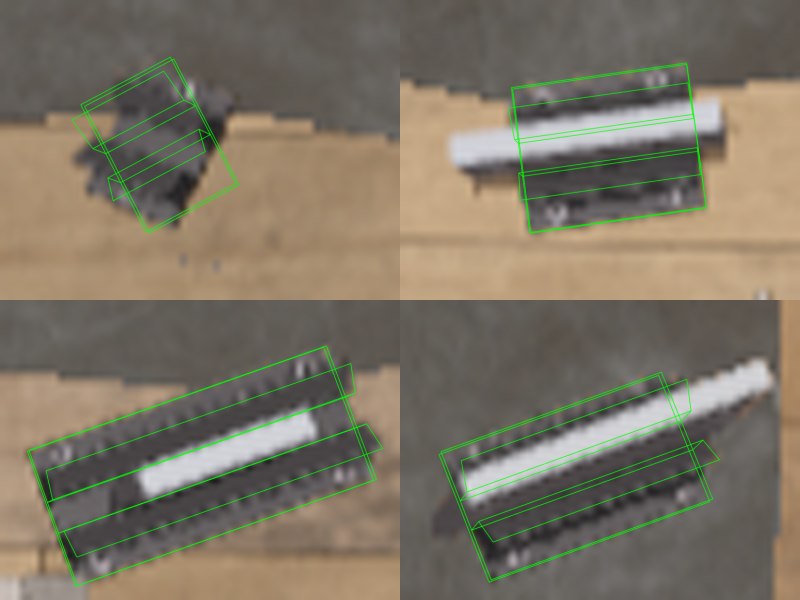

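```bash
cat > fit.py <<'E'
from h import *
from scipy.ndimage import map_coordinates
from scipy.optimize import minimize, differential_evolution
def score(dlist,lines,p):
    s=0;n=0
    for d,G in dlist:
        for l in lines:
            q=place(l,p)
            for a,b in zip(q[:-1],q[1:]):
                m=max(8,int(np.linalg.norm(b-a)/.002)); t=np.linspace(0,1,m)[:,None]
                uv=proj(d,a+(b-a)*t); dr=uv[-1]-uv[0]; nn=np.linalg.norm(dr)
                if nn<3: continue
                nrm=np.array([-dr[1],dr[0]])/nn
                g=map_coordinates(G[0],uv[:,::-1].T,order=1)*nrm[0]+map_coordinates(G[1],uv[:,::-1].T,order=1)*nrm[1]
                s+=abs(g.mean())*nn; n+=nn
    return s/n
def grads(d):
    g=cv2.GaussianBlur(cv2.cvtColor(d["img"],cv2.COLOR_BGR2GRAY).astype(np.float32),(0,0),.8)
    return cv2.Sobel(g,cv2.CV_32F,1,0)/8,cv2.Sobel(g,cv2.CV_32F,0,1)/8
def fit(dl,lines,p0,r=(.012,.012,np.radians(6))):
    p0=np.array(p0)
    rr=differential_evolution(lambda p:-score(dl,lines,p),[(a-b,a+b) for a,b in zip(p0,r)],popsize=10,maxiter=30,seed=1,tol=1e-6)
    return rr.x,-rr.fun
E
cat > ov.py <<'E'
from fit import *
from plant import imaging
H={"sp":(45,(.478,.3733,-27)),"s":(80,(.4366,.0781,9)),"l":(150,(.4323,-.24,20)),"m":(115,(.639,-.2823,21))}
ds=[imaging.camera(n) for n in("top","scene")]
D=[(d,grads(d)) for d in ds]; tiles=[]
for n,(L,p) in H.items():
    p=(p[0],p[1],np.radians(p[2])); foot=holder_lines(L)[:2]; res=[]
    for dl in (D[:1],D[1:],D):
        x,f=fit(dl,foot,p); res.append(x); print(n,x[:2].round(4),np.degrees(x[2]).round(1),round(f,2))
    for d in ds:
        c=proj(d,[[*res[2][:2],.01]])[0]; x,y=int(c[0])-30,int(c[1])-25; k=6.6
        im=cv2.resize(d["img"][y:y+45,x:x+60],None,fx=k,fy=k,interpolation=cv2.INTER_CUBIC)
        draw(im,d,holder_lines(L),res[2],x,y,k,(0,255,0)); tiles.append(im)
for i in (0,4): cv2.imwrite(f"pics/f{i}.png",np.vstack([np.hstack(tiles[i:i+2]),np.hstack(tiles[i+2:i+4])]))
E
python3 ov.py
```

```text
sp [0.4776 0.372 ] -24.1 12.4
sp [0.4714 0.3696] -27.0 15.54
sp [0.477  0.3719] -24.7 13.04
s [0.4363 0.0789] 9.3 12.21
s [0.4303 0.0756] 9.6 15.11
s [0.4357 0.0785] 9.2 12.59
l [ 0.4315 -0.2395] 19.2 11.05
l [ 0.4248 -0.2405] 22.1 14.62
l [ 0.43   -0.2398] 19.7 11.22
m [ 0.63   -0.2937] 22.6 15.38
m [ 0.6341 -0.2798] 26.1 12.29
m [ 0.627 -0.285] 22.5 11.39
```

View pics/f0.png

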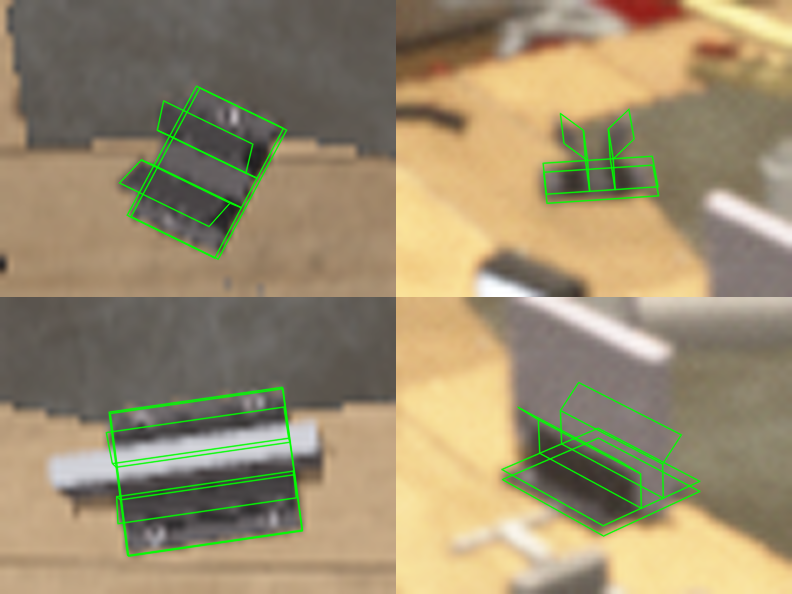

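View pics/f4.png

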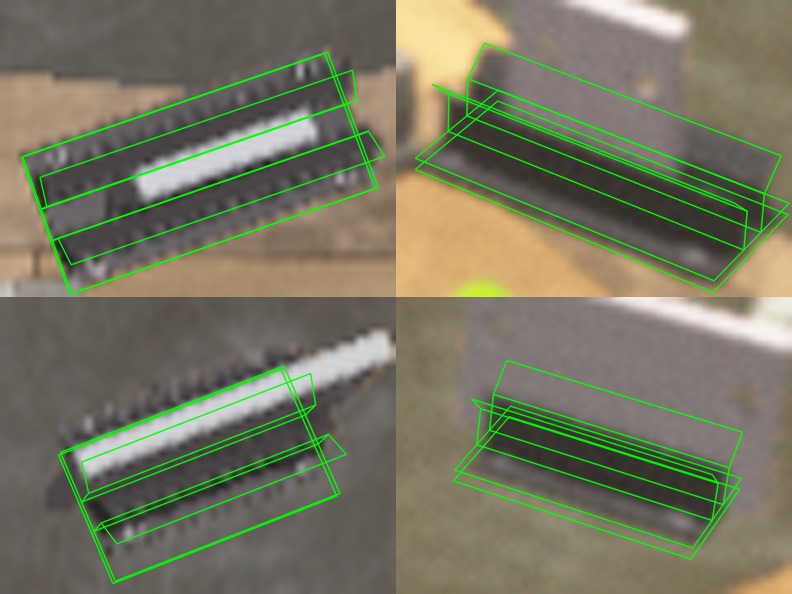

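```bash
cat > plan.py <<'E'
import sys, numpy as np
from scipy.spatial.transform import Rotation as R
from plant import monitor
# usage: plan.py x y z theta_deg grip [mm per row]   (mm)
def cur():
    s=monitor.state(); M=R.from_quat(s["ee_rot"]).as_matrix(); return s,M
if __name__=="__main__":
    s,M=cur(); th=np.degrees(np.arctan2(M[1,0],M[0,0])); p=s["position"]*1000
    print("t",round(s["time"],2),"pos",p.round(1),"th",th.round(2),"tilt",np.degrees(np.arccos(-M[2,2])).round(2),"F",s["contact_force"].round(1),"T",s["wrist_torque"].round(2),"w",round(s["width"]*1000,1),"q",np.degrees(s["joint_positions"]).round(0))
    if len(sys.argv)>1:
        a=[float(v) for v in sys.argv[1:]]; t=np.array(a[:3]); dth=(a[3]-th+180)%360-180; g=a[4]; v=a[5] if len(a)>5 else 40
        n=int(max(np.ceil(np.linalg.norm(t-p)/v),np.ceil(abs(dth)/8),1)); c=th; left=t-p; rows=[]; q=p.copy(); done=0
        for i in range(n):
            step=(t-q)/(n-i); r=np.radians(c); X=np.array([np.cos(r),np.sin(r),0]);Y=np.array([np.sin(r),-np.cos(r),0])
            l=[round(float(step@X),1),round(float(step@Y),1),round(float(-step[2]),1)]; tu=round(-dth/n*(1),2)
            q=q+l[0]*X+l[1]*Y-np.array([0,0,l[2]]); c-=tu; rows.append([*l,tu,g])
        for i in range(0,n,5): print(rows[i:i+5])
E
python3 plan.py 436 82 230 9.2 60
```

```text
t 0.3 pos [259.7 568.2 231. ] th 65.43 tilt 0.04 F [ 0.3 -0.1 -0.8] T [-0.01  0.02 -0.05] w 85.3 q [ 55.  30.  82.   0.  68. -10.]
[[-28.4, 27.9, 0.1, np.float64(4.33), 60.0], [-26.2, 29.9, 0.1, np.float64(4.33), 60.0], [-23.9, 31.8, 0.1, np.float64(4.33), 60.0], [-21.4, 33.6, 0.1, np.float64(4.33), 60.0], [-18.8, 35.1, 0.1, np.float64(4.33), 60.0]]
[[-16.1, 36.4, 0.1, np.float64(4.33), 60.0], [-13.3, 37.5, 0.1, np.float64(4.33), 60.0], [-10.4, 38.4, 0.0, np.float64(4.33), 60.0], [-7.5, 39.1, 0.1, np.float64(4.33), 60.0], [-4.5, 39.5, 0.0, np.float64(4.33), 60.0]]
[[-1.5, 39.7, 0.1, np.float64(4.33), 60.0], [1.5, 39.7, 0.0, np.float64(4.33), 60.0], [4.5, 39.6, 0.1, np.float64(4.33), 60.0]]
```

Call:
{"name": "drive_tool", "arguments": {
  "steps": [
    [-28,28,0,4.3,60],
    [-26,30,0,4.3,60],
    [-24,32,0,4.3,60],
    [-21,34,0,4.3,60],
    [-19,35,0,4.3,60]
  ]
}}

```text
time: 0.8
position: [0.3291, 0.3802, 0.2314]
ee_rot: [0.928, 0.373, 0.0, 0.0]
contact_force: [0.1, -0.0, 0.2]
width: 0.06
```

Call:
{"name": "drive_tool", "arguments": {
  "steps": [
    [-16,36,0,4.3,60],
    [-13,37,0,4.3,60],
    [-10,38,0,4.3,60],
    [-7,39,0,4.3,60],
    [-4,39,0,4.3,60]
  ]
}}

```text
time: 1.3
position: [0.3981, 0.1959, 0.2316]
ee_rot: [0.981, 0.193, 0.0, 0.0]
contact_force: [0.3, -0.3, 0.0]
width: 0.0598
```

```bash
python3 plan.py 436 82 150 9.2 60
```

```text
t 1.3 pos [398.1 195.9 231.6] th 22.26 tilt 0.05 F [ 0.3 -0.3  0. ] T [ 0.03 -0.04 -0.01] w 59.8 q [ 12.  16. 107.  -0.  57. -11.]
[[-2.0, 29.9, 20.4, np.float64(3.27), 60.0], [-0.3, 30.0, 20.4, np.float64(3.27), 60.0], [1.4, 30.0, 20.4, np.float64(3.27), 60.0], [3.1, 29.9, 20.4, np.float64(3.27), 60.0]]
```

Call:
{"name": "drive_tool", "arguments": {
  "steps": [
    [-2,30,20,3.3,60],
    [0,30,20,3.3,60],
    [1,30,20,3.3,60],
    [3,30,20,3.2,60],
    [0,0,0,0,60]
  ]
}}

```text
time: 1.8
position: [0.4362, 0.0806, 0.1496]
ee_rot: [0.997, 0.079, -0.001, 0.0]
contact_force: [-0.6, 0.2, -0.2]
width: 0.0603
```

```bash
python3 plan.py 436 82 150 9.2 60; cat > look.py <<'E'
import sys
from h import *
from plant import imaging
n=sys.argv[1]; tag=sys.argv[2]; x,y,w,h=map(int,sys.argv[3:7]); k=min(790/w,590/h)
d=imaging.camera(n); crop(d["img"],x,y,w,h,k,tag+".png"); print("scale",round(k,2))
np.save("pics/"+tag+".npy",d,allow_pickle=True)
E
python3 look.py scene a1 220 70 160 120; python3 look.py top a2 240 190 80 60
```

```text
t 1.8 pos [436.2  80.6 149.6] th 9.05 tilt 0.15 F [-0.6  0.2 -0.2] T [ 0.04 -0.01 -0.  ] w 60.3 q [ -4.  25. 112.  -0.  44. -13.]
[[0.0, -1.4, -0.4, np.float64(-0.15), 60.0]]
scale 4.92
scale 9.83
```

View pics/a1.png

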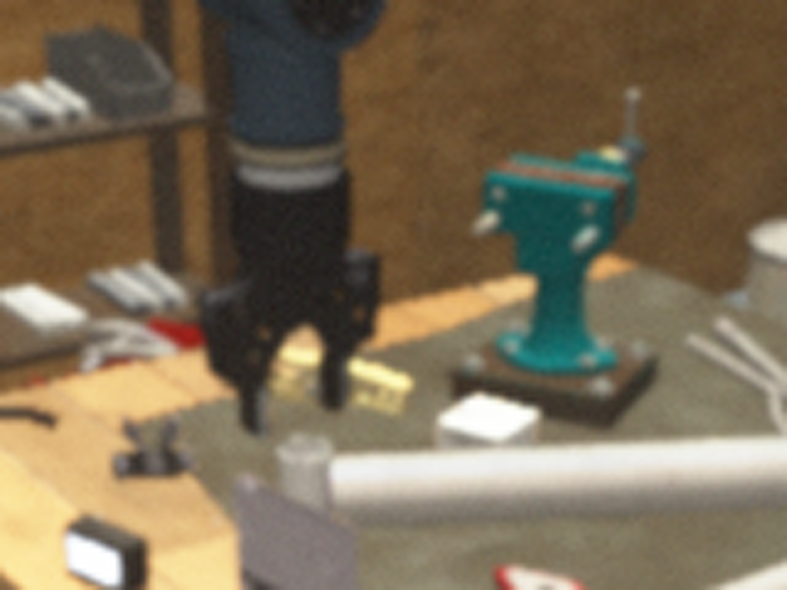

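View pics/a2.png

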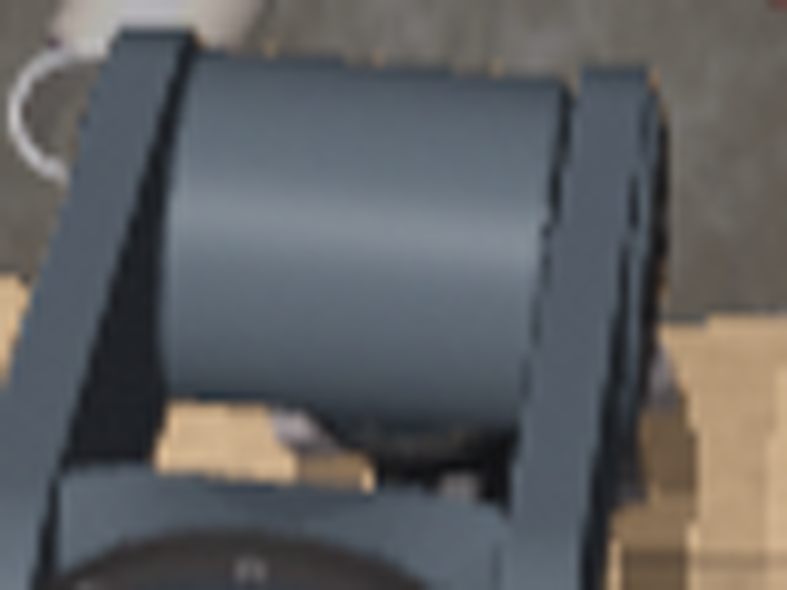

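```bash
python3 - <<'E'
from h import *
d=np.load("pics/a1.npy",allow_pickle=True).item()
t=np.radians(9.05);X=np.array([np.cos(t),np.sin(t),0])
for z in(.15,.16): print(z,proj(d,[np.array([.4362,.0806,z])+s*X for s in(-.03,0,.03)]).round(1).tolist())
p=place([[-.006,-.0575,.096],[-.006,.0575,.096],[.006,-.0575,.096],[.006,.0575,.096]],(.4364,.0832,np.radians(9.1)))
q=proj(d,p);print(((q-[220,70])*4.92).round(0).tolist(),q.round(1).tolist())
dt=np.load("pics/a2.npy",allow_pickle=True).item()
for e in (d,dt):
    R=cv2.Rodrigues(e["rvec"])[0]; print("C",(-R.T@e["tvec"]).round(3),K(e)[0,0])
E
```

```text
0.15 [[273.1, 159.2], [280.2, 156.6], [287.1, 154.2]]
0.16 [[273.0, 156.3], [280.1, 153.8], [287.1, 151.4]]
[[347.0, 529.0], [235.0, 474.0], [360.0, 523.0], [249.0, 469.0]] [[290.5, 177.5], [267.8, 166.4], [293.3, 176.4], [270.6, 165.4]]
C [-0.186 -0.957  0.681] 402.0540485055759
C [ 0.327 -0.003  1.372] 452.4596494905665
```

```bash
python3 look.py scene a3 255 140 100 75
```

```text
scale 7.87
```

View pics/a3.png

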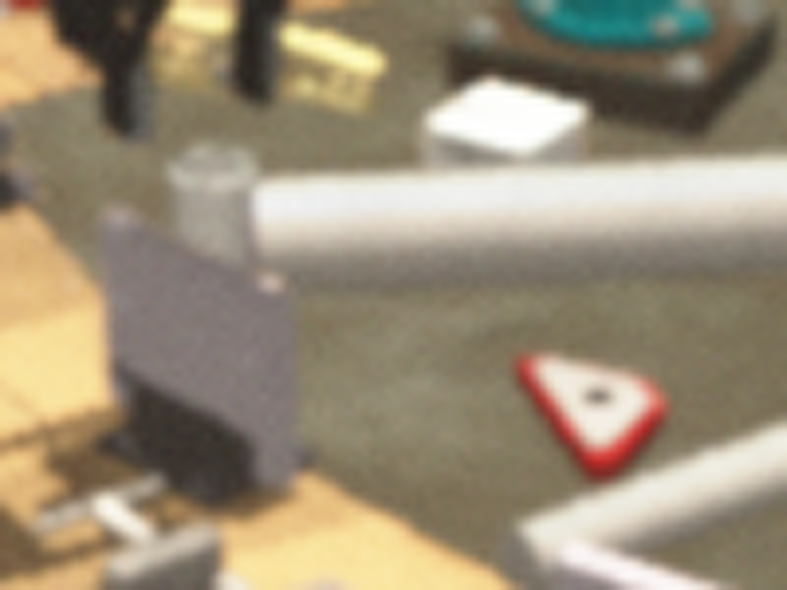

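Call:
{"name": "drive_tool", "arguments": {
  "steps": [
    [0,-2,33,0,60],
    [0,0,33,0,60],
    [0,0,30,0,60],
    [0,0,0,0,60]
  ]
}}

```text
time: 2.35
position: [0.4333, 0.0865, 0.0535]
ee_rot: [0.997, 0.082, -0.003, -0.0]
contact_force: [0.0, -0.3, -0.1]
width: 0.0599
```

```bash
python3 plan.py;python3 look.py scene a4 240 140 80 60
```

```text
t 2.35 pos [433.3  86.5  53.5] th 9.45 tilt 0.33 F [ 0.  -0.3 -0.1] T [0.   0.04 0.  ] w 59.9 q [ -3.  36. 116.   0.  28. -13.]
scale 9.83
```

View pics/a4.png

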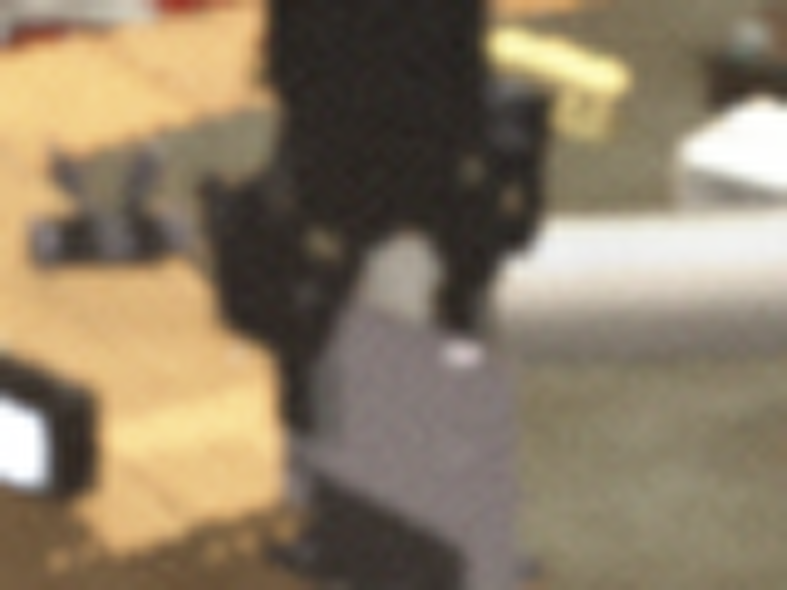

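Call:
{"name": "drive_tool", "arguments": {
  "steps": [
    [0,0,0,0,60],
    [0,0,0,0,60]
  ]
}}

```text
time: 2.6
position: [0.4364, 0.0856, 0.057]
ee_rot: [0.997, 0.082, 0.002, 0.0]
contact_force: [0.1, 0.3, -0.1]
width: 0.0603
```

```bash
python3 plan.py 436.4 83 52 9.2 60
```

```text
t 2.6 pos [436.4  85.6  57. ] th 9.38 tilt 0.21 F [ 0.1  0.3 -0.1] T [-0.05 -0.01 -0.01] w 60.3 q [ -3.  36. 116.   0.  28. -13.]
[[-0.5, 2.6, 5.0, np.float64(0.18), 60.0]]
```

```bash
cat > settle.py <<'E'
from plant import monitor,imaging
import numpy as np
for i in range(5):
    imaging.camera("top"); s=monitor.state(); print(round(s["time"],2),(s["position"]*1000).round(1),s["dq"].round(3), s["contact_force"].round(1))
E
python3 settle.py
```

```text
2.65 [436.4  85.5  56.9] [-0.005  0.004  0.004  0.    -0.005  0.002] [-0.3 -0.2 -0.4]
2.7 [436.2  85.4  56.8] [-0.005  0.006  0.004  0.    -0.003 -0.   ] [-0.1 -0.   0.8]
2.75 [436.1  85.4  56.6] [-0.001  0.009  0.004 -0.    -0.     0.001] [-0.1 -0.9 -0.5]
2.8 [436.   85.3  56.4] [-0.002  0.011  0.004  0.    -0.003 -0.   ] [-0.5  0.9 -0.1]
2.85 [435.8  85.3  56.1] [-0.002  0.01   0.001 -0.    -0.003 -0.001] [ 0.3  0.5 -0.2]
```

Call:
{"name": "drive_tool", "arguments": {
  "steps": [
    [0,2,0,0,60],
    [0,0,0,0,60],
    [0,0,0,0,60],
    [0,0,0,0,60],
    [0,0,0,0,60]
  ]
}}

```text
time: 3.35
position: [0.4356, 0.0833, 0.0552]
ee_rot: [0.997, 0.081, -0.0, -0.0]
contact_force: [0.7, 0.2, 0.4]
width: 0.0598
```

```bash
python3 plan.py 436.4 83 52 9.2 60
```

```text
t 3.35 pos [435.6  83.3  55.2] th 9.33 tilt 0.01 F [0.7 0.2 0.4] T [ 0.02 -0.04  0.04] w 59.8 q [ -4.  36. 116.   0.  28. -13.]
[[0.8, 0.4, 3.2, np.float64(0.13), 60.0]]
```

Good; close the gripper.

Call:
{"name": "drive_tool", "arguments": {
  "steps": [
    [1,0,2,0,40],
    [0,0,0,0,20],
    [0,0,0,0,5],
    [0,0,0,0,0],
    [0,0,0,0,0]
  ]
}}

```text
time: 3.85
position: [0.4365, 0.0835, 0.0532]
ee_rot: [0.997, 0.081, -0.0, -0.0]
contact_force: [0.4, -0.3, -0.8]
width: 0.0115
```

Call:
{"name": "drive_tool", "arguments": {
  "steps": [
    [0,0,0,0,0],
    [0,0,0,0,0],
    [0,0,0,0,0]
  ]
}}

```text
time: 4.15
position: [0.4365, 0.0835, 0.0533]
ee_rot: [0.997, 0.081, -0.0, -0.0]
contact_force: [0.3, 0.1, -1.9]
width: 0.0109
```

```bash
python3 plan.py;python3 look.py scene a5 240 140 80 60
```

```text
t 4.15 pos [436.5  83.5  53.3] th 9.33 tilt 0.02 F [ 0.3  0.1 -1.9] T [ 0.01  0.03 -0.02] w 10.9 q [ -4.  36. 116.   0.  28. -13.]
scale 9.83
```

View pics/a5.png

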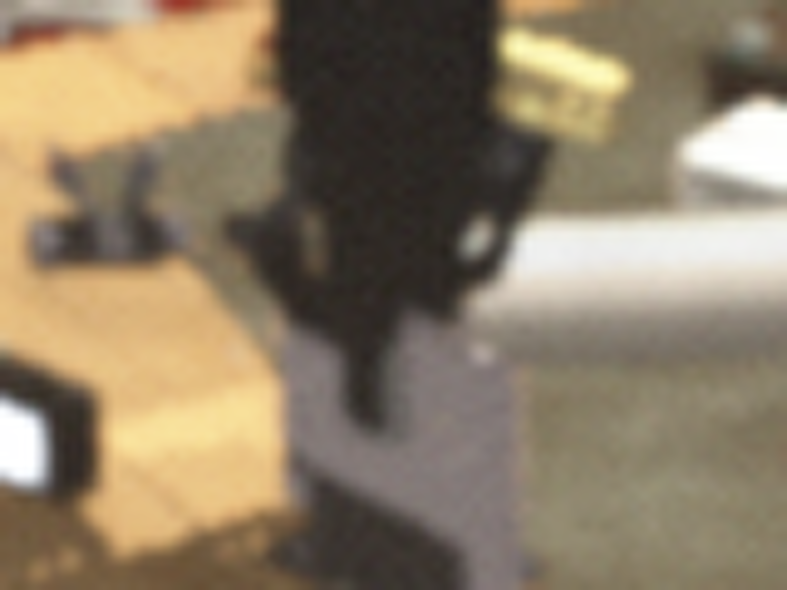

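Call:
{"name": "drive_tool", "arguments": {
  "steps": [
    [0,0,-5,0,0],
    [0,0,-10,0,0],
    [0,0,-15,0,0],
    [0,0,-20,0,0],
    [0,0,-20,0,0]
  ]
}}

```text
time: 4.7
position: [0.4363, 0.0835, 0.1245]
ee_rot: [0.997, 0.081, -0.0, 0.0]
contact_force: [-0.3, 0.5, -2.8]
width: 0.0113
```

Call:
{"name": "drive_tool", "arguments": {
  "steps": [
    [0,0,-20,0,0],
    [0,0,-20,0,0],
    [0,0,-20,0,0],
    [0,0,0,0,0]
  ]
}}

```text
time: 5.1
position: [0.4382, 0.0835, 0.186]
ee_rot: [0.997, 0.081, 0.003, 0.001]
contact_force: [0.4, 0.3, -2.5]
width: 0.0109
```

```bash
python3 plan.py 477.6 372 183 -24.5 0 30; python3 - <<'E'
from fit import *
from plant import imaging
d=imaging.camera("top"); crop(d["img"],250,205,80,60,9.8,"b1.png"); D=[(d,grads(d))]
for f,L,p in(("sp",45,(.4776,.372,-24)),("s",80,(.4363,.0789,9.3))):
    x,s=fit(D,holder_lines(L)[:2],(p[0],p[1],np.radians(p[2]))); print(f,x[:2].round(4),np.degrees(x[2]).round(1),s)
E
```

```text
t 5.1 pos [438.2  83.5 186. ] th 9.35 tilt 0.38 F [ 0.4  0.3 -2.5] T [-0.04  0.03  0.03] w 10.9 q [ -4.  21. 110.  -0.  49. -13.]
[[8.6, -27.8, 0.3, np.float64(3.38), 0.0], [6.9, -28.3, 0.3, np.float64(3.38), 0.0], [5.2, -28.6, 0.3, np.float64(3.38), 0.0], [3.5, -28.9, 0.3, np.float64(3.38), 0.0], [1.8, -29.1, 0.3, np.float64(3.38), 0.0]]
[[0.1, -29.1, 0.3, np.float64(3.38), 0.0], [-1.6, -29.1, 0.3, np.float64(3.38), 0.0], [-3.3, -29.0, 0.3, np.float64(3.38), 0.0], [-5.0, -28.7, 0.3, np.float64(3.38), 0.0], [-6.6, -28.3, 0.3, np.float64(3.38), 0.0]]
sp [0.4775 0.372 ] -24.3 12.839666487117016
s [0.4341 0.0771] 6.0 8.634191407783835
```

View pics/b1.png

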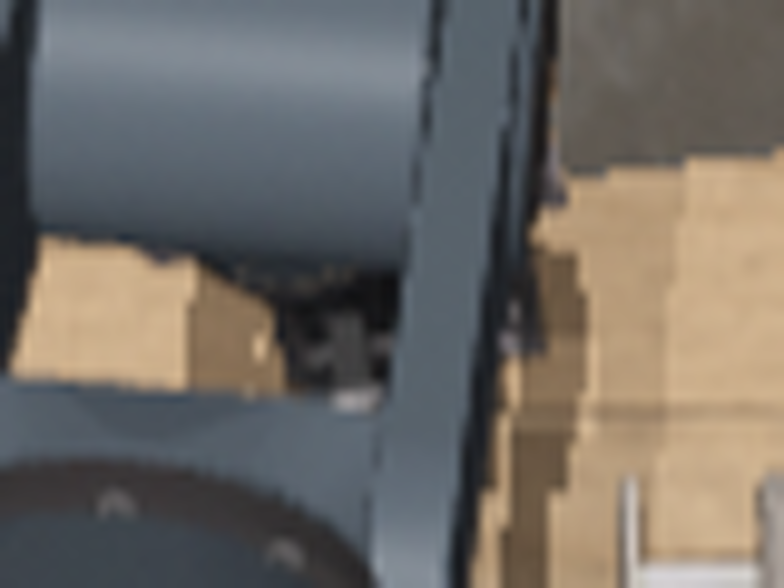

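Call:
{"name": "drive_tool", "arguments": {
  "steps": [
    [8,-28,0,3.4,0],
    [7,-28,0,3.4,0],
    [5,-29,0,3.4,0],
    [4,-29,0,3.4,0],
    [2,-29,0,3.4,0]
  ]
}}

```text
time: 5.65
position: [0.4553, 0.2287, 0.1819]
ee_rot: [0.998, -0.068, -0.001, 0.001]
contact_force: [0.5, -0.5, -2.9]
width: 0.0115
```

Call:
{"name": "drive_tool", "arguments": {
  "steps": [
    [0,-29,0,3.4,0],
    [-2,-29,0,3.4,0],
    [-3,-29,0,3.4,0],
    [-5,-29,0,3.4,0],
    [-7,-28,0,3.4,0]
  ]
}}

```text
time: 6.15
position: [0.4749, 0.3727, 0.1813]
ee_rot: [0.977, -0.215, -0.001, 0.001]
contact_force: [-0.6, -0.2, -2.7]
width: 0.0108
```

Call:
{"name": "drive_tool", "arguments": {
  "steps": [
    [0,0,0,0,0],
    [0,0,20,0,0],
    [0,0,20,0,0],
    [0,0,0,0,0],
    [0,0,0,0,0]
  ]
}}

```text
time: 6.65
position: [0.4751, 0.3711, 0.1422]
ee_rot: [0.977, -0.214, -0.001, 0.001]
contact_force: [0.1, 0.3, -2.0]
width: 0.0114
```

```bash
python3 plan.py 477.6 372 90 -24.5 0 20; python3 look.py scene c1 230 120 80 60; python3 look.py top c2 165 190 60 45
```

```text
t 6.65 pos [475.1 371.1 142.2] th -24.68 tilt 0.18 F [ 0.1  0.3 -2. ] T [-0.02 -0.02 -0.03] w 11.4 q [27. 35. 90. -0. 55. 52.]
[[0.6, -0.6, 17.4, np.float64(-0.06), 0.0], [0.7, -0.6, 17.4, np.float64(-0.06), 0.0], [0.6, -0.6, 17.4, np.float64(-0.06), 0.0]]
scale 9.83
scale 13.11
```

View pics/c1.png

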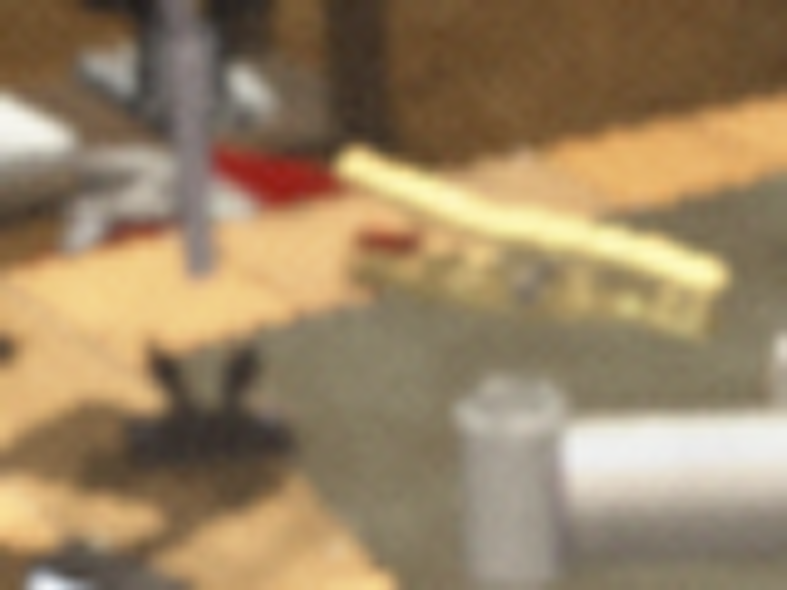

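View pics/c2.png

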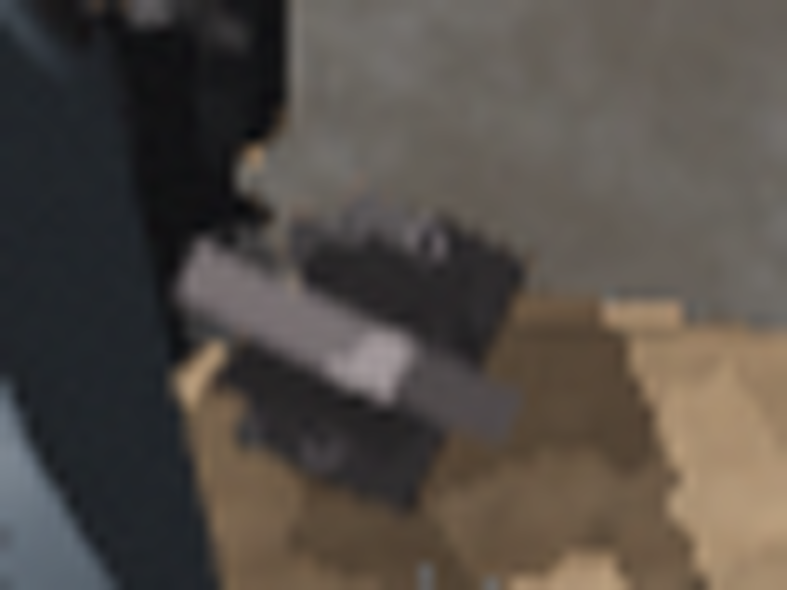

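Call:
{"name": "drive_tool", "arguments": {
  "steps": [
    [2,-2,15,0,0],
    [0,0,15,0,0],
    [0,0,10,0,0],
    [0,0,10,0,0],
    [0,0,0,0,0]
  ]
}}

```text
time: 7.25
position: [0.4777, 0.3725, 0.0917]
ee_rot: [0.977, -0.214, -0.001, 0.001]
contact_force: [-0.1, 0.4, -2.5]
width: 0.0119
```

Call:
{"name": "drive_tool", "arguments": {
  "steps": [
    [0,0,0,0,0],
    [0,0,0,0,0]
  ]
}}

```text
time: 7.45
position: [0.4791, 0.3733, 0.0939]
ee_rot: [0.977, -0.214, 0.001, -0.0]
contact_force: [0.0, 0.1, -2.7]
width: 0.0113
```

```bash
python3 plan.py 477.6 372 54 -24.5 0 20;  python3 look.py scene c3 230 130 60 45; python3 look.py top c4 165 190 60 45
```

```text
t 7.45 pos [479.1 373.3  93.9] th -24.66 tilt 0.08 F [ 0.   0.1 -2.7] T [-0.   -0.   -0.01] w 11.3 q [27. 39. 91. -0. 50. 52.]
[[-0.4, 0.9, 19.9, np.float64(-0.08), 0.0], [-0.4, 0.9, 20.0, np.float64(-0.08), 0.0]]
scale 13.11
scale 13.11
```

View pics/c3.png

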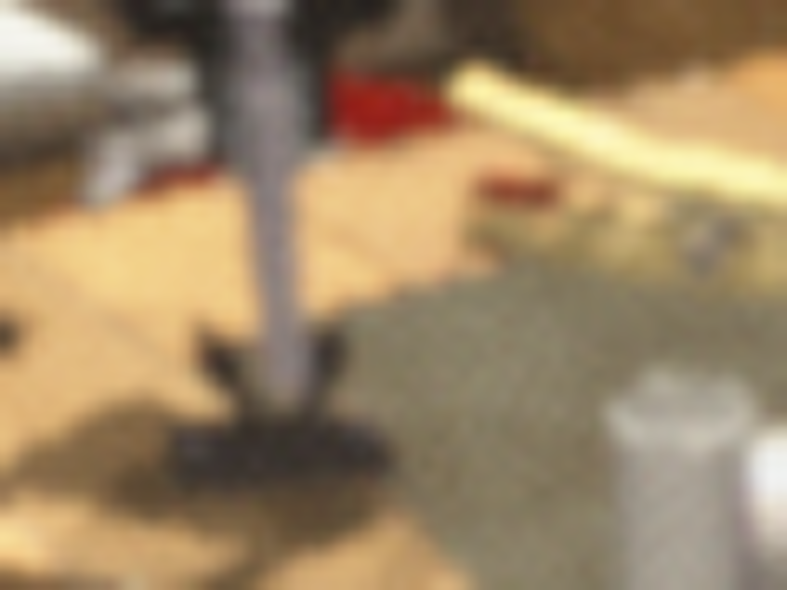

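View pics/c4.png

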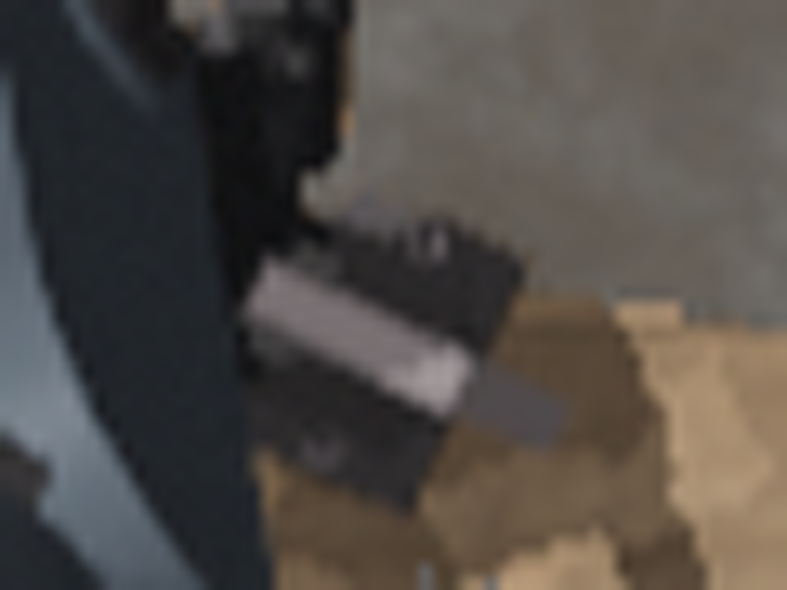

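Call:
{"name": "drive_tool", "arguments": {
  "steps": [
    [-1,1,8,0,0],
    [0,0,8,0,0],
    [0,0,8,0,0],
    [0,0,0,0,0],
    [0,0,0,0,0]
  ]
}}

```text
time: 8.05
position: [0.477, 0.3724, 0.0687]
ee_rot: [0.977, -0.214, -0.0, 0.0]
contact_force: [0.5, 0.1, -2.9]
width: 0.0113
```

```bash
python3 plan.py 477.6 372 53.5 -24.5 0 8
```

```text
t 8.05 pos [477.  372.4  68.7] th -24.67 tilt 0.07 F [ 0.5  0.1 -2.9] T [-0.03 -0.03 -0.03] w 11.3 q [27. 41. 92. -0. 47. 52.]
[[0.3, 0.0, 7.6, np.float64(-0.09), 0.0], [0.4, 0.1, 7.6, np.float64(-0.09), 0.0]]
```

Call:
{"name": "drive_tool", "arguments": {
  "steps": [
    [0,0,5,0,0],
    [0,0,5,0,0],
    [0,0,4,0,0],
    [0,0,0,0,0],
    [0,0,0,0,0]
  ]
}}

```text
time: 8.55
position: [0.4773, 0.3725, 0.0551]
ee_rot: [0.977, -0.214, -0.0, 0.0]
contact_force: [-0.4, 0.3, -2.9]
width: 0.0117
```

```bash
python3 plan.py 477.6 372 53.5 -24.5 0 8
```

```text
t 8.55 pos [477.3 372.5  55.1] th -24.67 tilt 0.01 F [-0.4  0.3 -2.9] T [ 0.01 -0.04  0.03] w 11.7 q [27. 42. 92. -0. 45. 52.]
[[0.5, 0.3, 1.6, np.float64(-0.17), 0.0]]
```

Call:
{"name": "drive_tool", "arguments": {
  "steps": [
    [0,0,2,0,0],
    [0,0,1,0,0],
    [0,0,0,0,0],
    [0,0,0,0,0]
  ]
}}

```text
time: 8.95
position: [0.4775, 0.3727, 0.0533]
ee_rot: [0.977, -0.214, 0.0, -0.0]
contact_force: [-2.4, -1.0, 6.6]
width: 0.0113
```

```bash
python3 plan.py
```

```text
t 8.95 pos [477.5 372.7  53.3] th -24.67 tilt 0.05 F [-2.4 -1.   6.6] T [-0.13  0.38  0.08] w 11.3 q [27. 43. 92.  0. 45. 52.]
```

Seated (contact +6.6 N at z 53.3). Release partly, rise.

Call:
{"name": "drive_tool", "arguments": {
  "steps": [
    [0,0,0,0,16],
    [0,0,0,0,30],
    [0,0,0,0,45],
    [0,0,0,0,50],
    [0,0,-15,0,50]
  ]
}}

```text
time: 9.45
position: [0.4759, 0.3717, 0.0659]
ee_rot: [0.977, -0.214, -0.002, 0.001]
contact_force: [-0.5, 0.0, -0.3]
width: 0.0499
```

Call:
{"name": "drive_tool", "arguments": {
  "steps": [
    [0,0,-25,0,50],
    [0,0,-35,0,50],
    [0,0,-35,0,50],
    [0,0,-30,0,50],
    [0,0,0,0,50]
  ]
}}

```text
time: 9.95
position: [0.4802, 0.3742, 0.1984]
ee_rot: [0.977, -0.214, 0.004, -0.004]
contact_force: [-0.1, 0.2, -0.6]
width: 0.0498
```

```bash
python3 plan.py 431 -235 190 20 50 45;python3 look.py scene d1 230 130 60 45
```

```text
t 9.95 pos [480.2 374.2 198.4] th -24.66 tilt 0.67 F [-0.1  0.2 -0.6] T [-0.01 -0.02  0.  ] w 49.8 q [27. 31. 87.  0. 62. 52.]
[[15.0, 41.0, 0.6, np.float64(-3.19), 50.0], [12.7, 41.8, 0.6, np.float64(-3.19), 50.0], [10.3, 42.4, 0.6, np.float64(-3.19), 50.0], [7.9, 42.9, 0.6, np.float64(-3.19), 50.0], [5.5, 43.3, 0.6, np.float64(-3.19), 50.0]]
[[3.1, 43.6, 0.6, np.float64(-3.19), 50.0], [0.7, 43.7, 0.6, np.float64(-3.19), 50.0], [-1.7, 43.6, 0.6, np.float64(-3.19), 50.0], [-4.2, 43.5, 0.6, np.float64(-3.19), 50.0], [-6.6, 43.1, 0.6, np.float64(-3.19), 50.0]]
[[-9.0, 42.7, 0.6, np.float64(-3.19), 50.0], [-11.3, 42.2, 0.6, np.float64(-3.19), 50.0], [-13.7, 41.5, 0.6, np.float64(-3.19), 50.0], [-15.9, 40.6, 0.6, np.float64(-3.19), 50.0]]
scale 13.11
```

View pics/d1.png

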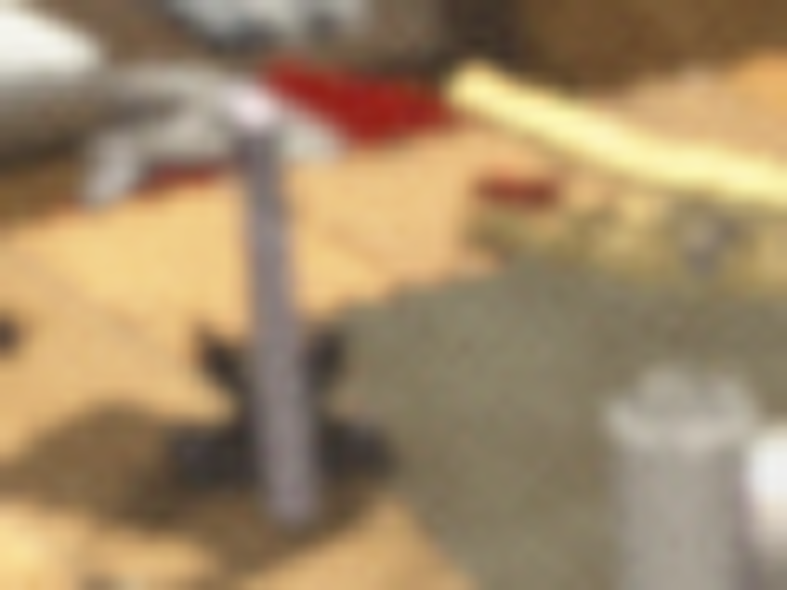

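Call:
{"name": "drive_tool", "arguments": {
  "steps": [
    [15,41,0,-3.2,50],
    [13,42,0,-3.2,50],
    [10,42,0,-3.2,50],
    [8,43,0,-3.2,50],
    [5,43,0,-3.2,50]
  ]
}}

```text
time: 10.5
position: [0.4581, 0.1538, 0.1915]
ee_rot: [0.997, -0.074, -0.001, 0.0]
contact_force: [0.7, -0.3, 0.0]
width: 0.0499
```

Call:
{"name": "drive_tool", "arguments": {
  "steps": [
    [3,43,0,-3.2,50],
    [1,43,0,-3.2,50],
    [-2,43,0,-3.2,50],
    [-4,43,0,-3.2,50],
    [-7,43,0,-3.2,50]
  ]
}}

```text
time: 11.0
position: [0.4407, -0.0611, 0.1916]
ee_rot: [0.998, 0.065, -0.001, -0.0]
contact_force: [1.2, -0.8, -0.2]
width: 0.05
```

```bash
python3 plan.py 431.2 -235.3 150 20 50 40; python3 - <<'E'
from fit import *
from plant import imaging
d=imaging.camera("top"); D=[(d,grads(d))]; cv2.imwrite("pics/e1.png",d["img"])
for f,L,p in(("s",80,(.4363,.0789,9.3)),("l",150,(.4315,-.2395,19.2))):
    for ln in (holder_lines(L)[:2],holder_lines(L)[:1],holder_lines(L)):
        x,s=fit(D,ln,(p[0],p[1],np.radians(p[2]))); print(f,x[:2].round(4),np.degrees(x[2]).round(1),s)
E
```

```text
t 11.0 pos [440.7 -61.1 191.6] th 7.47 tilt 0.12 F [ 1.2 -0.8 -0.2] T [ 0.02  0.01 -0.04] w 50.0 q [-22.  20. 109.   0.  50. -30.]
[[-6.4, 34.3, 8.3, np.float64(-2.51), 50.0], [-7.9, 34.0, 8.3, np.float64(-2.51), 50.0], [-9.4, 33.6, 8.3, np.float64(-2.51), 50.0], [-10.8, 33.2, 8.4, np.float64(-2.51), 50.0], [-12.3, 32.6, 8.3, np.float64(-2.51), 50.0]]
s [0.4366 0.0795] 9.2 14.295955498875093
s [0.4368 0.0797] 9.2 14.292020897132183
s [0.4357 0.0791] 8.7 12.376482227810238
l [ 0.4316 -0.2401] 19.6 9.12236181394629
l [ 0.4317 -0.2405] 19.3 9.149681659799262
l [ 0.4329 -0.2389] 21.0 15.551838707114552
```

View pics/e1.png

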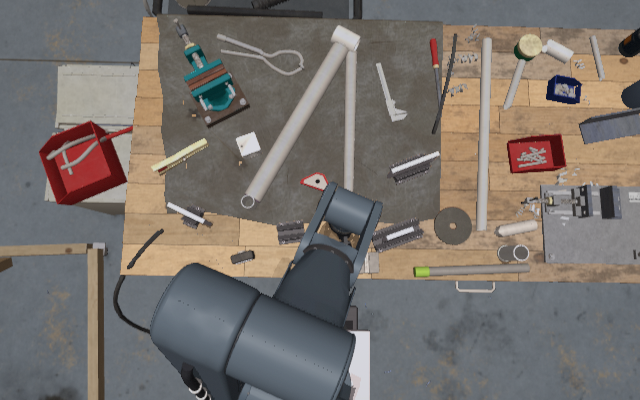

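Call:
{"name": "drive_tool", "arguments": {
  "steps": [
    [-6,34,8,-2.5,50],
    [-8,34,8,-2.5,50],
    [-9,34,8,-2.5,50],
    [-11,33,8,-2.5,50],
    [-12,32,8,-2.5,50]
  ]
}}

```text
time: 11.55
position: [0.4317, -0.2337, 0.1512]
ee_rot: [0.985, 0.173, -0.001, -0.001]
contact_force: [0.6, -0.2, 0.4]
width: 0.05
```

Call:
{"name": "drive_tool", "arguments": {
  "steps": [
    [0,0,0,0,50],
    [0,0,0,0,50],
    [0,0,0,0,50],
    [0,0,0,0,50],
    [0,0,0,0,50]
  ]
}}

```text
time: 12.05
position: [0.4326, -0.2319, 0.1525]
ee_rot: [0.985, 0.173, -0.0, -0.0]
contact_force: [-0.2, -0.1, -0.2]
width: 0.0501
```

```bash
python3 plan.py 431.2 -235.3 52 20 50 25;python3 look.py scene e2 290 130 100 75
```

```text
t 12.05 pos [ 432.6 -231.9  152.5] th 19.91 tilt 0.01 F [-0.2 -0.1 -0.2] T [-0.    0.03  0.04] w 50.1 q [-41.  27. 106.   0.  47. -61.]
[[-0.5, 0.5, 20.1, np.float64(-0.02), 50.0], [-0.5, 0.5, 20.1, np.float64(-0.02), 50.0], [-0.5, 0.6, 20.1, np.float64(-0.02), 50.0], [-0.5, 0.5, 20.1, np.float64(-0.02), 50.0], [-0.5, 0.6, 20.1, np.float64(-0.02), 50.0]]
scale 7.87
```

View pics/e2.png

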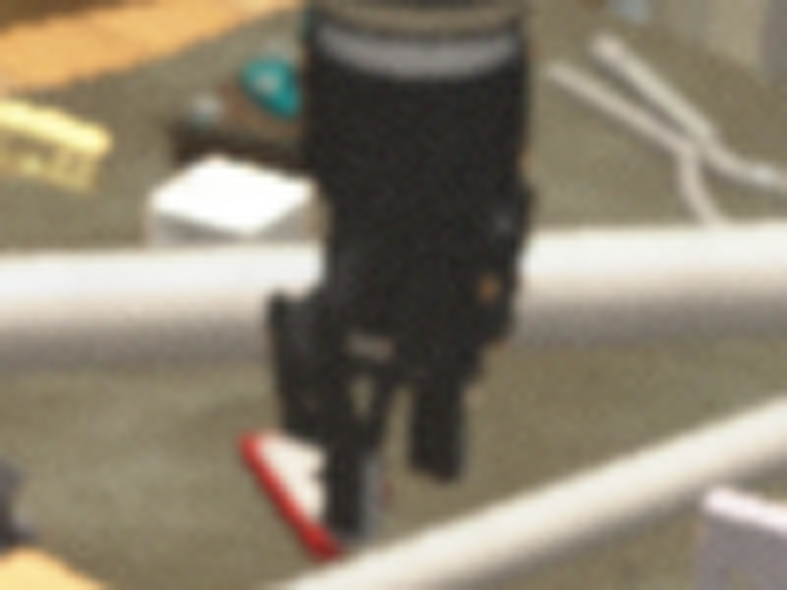

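```bash
python3 - <<'E'
from h import *
d=np.load("pics/e2.npy",allow_pickle=True).item()
for n,L,p in(("short",.08,(.4312,-.2353,20.2)),("long",.15,(.6391,-.2825,22.4))):
    q=proj(d,place([[-.006,L/2,.096],[.006,L/2,.096],[-.006,-L/2,.096],[.006,-L/2,.096]],(p[0],p[1],np.radians(p[2])))); print(n,q.round(1).tolist())
E
python3 look.py scene e3 320 195 112 84
```

```text
short [[325.9, 209.9], [328.2, 208.1], [350.8, 218.8], [352.9, 216.8]]
long [[379.7, 193.4], [381.3, 191.8], [427.9, 207.3], [429.2, 205.5]]
scale 7.02
```

View pics/e3.png

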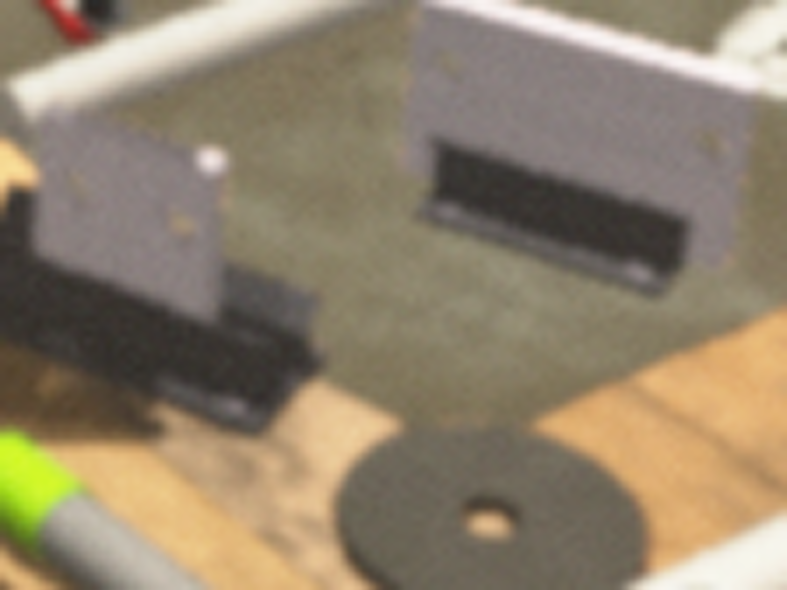

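Call:
{"name": "drive_tool", "arguments": {
  "steps": [
    [-2,3,25,0,50],
    [0,0,25,0,50],
    [0,0,25,0,50],
    [0,0,22,0,50],
    [0,0,0,0,50]
  ]
}}

```text
time: 12.65
position: [0.4305, -0.2352, 0.0533]
ee_rot: [0.985, 0.172, -0.002, -0.002]
contact_force: [0.0, 0.1, 0.8]
width: 0.0502
```

Call:
{"name": "drive_tool", "arguments": {
  "steps": [
    [0,0,0,0,50],
    [0,0,0,0,50],
    [0,0,0,0,50],
    [0,0,0,0,50],
    [0,0,0,0,50]
  ]
}}

```text
time: 13.15
position: [0.432, -0.2368, 0.056]
ee_rot: [0.985, 0.172, 0.0, 0.001]
contact_force: [0.5, -0.4, -0.3]
width: 0.0498
```

```bash
python3 plan.py 431.2 -235 52 20 50 25
```

```text
t 13.15 pos [ 432.  -236.8   56. ] th 19.84 tilt 0.08 F [ 0.5 -0.4 -0.3] T [-0.02  0.    0.03] w 49.8 q [-42.  37. 109.   0.  34. -62.]
[[-0.2, -2.0, 4.0, np.float64(-0.16), 50.0]]
```

Call:
{"name": "drive_tool", "arguments": {
  "steps": [
    [0,-1.5,2,0,35],
    [0,0,0,0,20],
    [0,0,0,0,5],
    [0,0,0,0,0],
    [0,0,0,0,0]
  ]
}}

```text
time: 13.65
position: [0.4312, -0.2351, 0.0533]
ee_rot: [0.985, 0.172, -0.0, -0.0]
contact_force: [0.1, 0.4, 1.5]
width: 0.0114
```

Call:
{"name": "drive_tool", "arguments": {
  "steps": [
    [0,0,0,0,0],
    [0,0,0,0,0],
    [0,0,0,0,0],
    [0,0,0,0,0]
  ]
}}

```text
time: 14.05
position: [0.4312, -0.2351, 0.0533]
ee_rot: [0.985, 0.172, -0.0, -0.0]
contact_force: [-0.1, 0.9, 1.4]
width: 0.0115
```

```bash
python3 plan.py;python3 look.py scene e4 310 170 80 60
```

```text
t 14.05 pos [ 431.2 -235.1   53.3] th 19.83 tilt 0.0 F [-0.1  0.9  1.4] T [0.13 0.01 0.03] w 11.5 q [-42.  38. 109.   0.  33. -61.]
scale 9.83
```

View pics/e4.png

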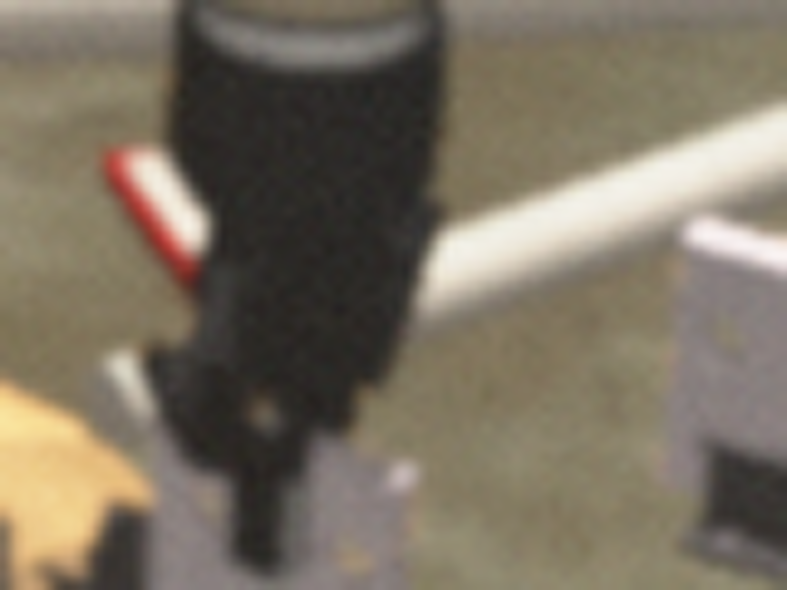

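Call:
{"name": "drive_tool", "arguments": {
  "steps": [
    [0,0,-5,0,0],
    [0,0,-10,0,0],
    [0,0,-20,0,0],
    [0,0,-20,0,0],
    [0,0,-20,0,0]
  ]
}}

```text
time: 14.6
position: [0.4311, -0.2351, 0.1296]
ee_rot: [0.985, 0.172, -0.0, 0.0]
contact_force: [0.4, -0.5, -2.3]
width: 0.0114
```

Call:
{"name": "drive_tool", "arguments": {
  "steps": [
    [0,0,-20,0,0],
    [0,0,-20,0,0],
    [0,0,0,0,0]
  ]
}}

```text
time: 14.9
position: [0.4327, -0.2363, 0.1711]
ee_rot: [0.985, 0.172, 0.002, 0.003]
contact_force: [0.1, 0.1, -1.6]
width: 0.0114
```

```bash
python3 plan.py 436.6 79.5 160 9.2 0 35
```

```text
t 14.9 pos [ 432.7 -236.3  171.1] th 19.84 tilt 0.38 F [ 0.1  0.1 -1.6] T [-0.   -0.01 -0.01] w 11.4 q [-42.  25. 105.  -0.  50. -61.]
[[11.1, -29.6, 1.1, np.float64(1.06), 0.0], [10.5, -29.8, 1.1, np.float64(1.06), 0.0], [10.0, -30.0, 1.1, np.float64(1.06), 0.0], [9.4, -30.1, 1.1, np.float64(1.06), 0.0], [8.9, -30.3, 1.1, np.float64(1.06), 0.0]]
[[8.3, -30.5, 1.1, np.float64(1.06), 0.0], [7.8, -30.6, 1.1, np.float64(1.06), 0.0], [7.2, -30.8, 1.1, np.float64(1.06), 0.0], [6.6, -30.9, 1.2, np.float64(1.06), 0.0], [6.0, -30.9, 1.1, np.float64(1.06), 0.0]]
```

Call:
{"name": "drive_tool", "arguments": {
  "steps": [
    [11,-30,0,1.1,0],
    [11,-30,0,1.1,0],
    [10,-30,0,1.1,0],
    [9,-30,0,1,0],
    [9,-30,0,1,0]
  ]
}}

```text
time: 15.4
position: [0.4325, -0.0756, 0.1677]
ee_rot: [0.992, 0.126, -0.001, -0.0]
contact_force: [0.2, -0.1, -0.6]
width: 0.0113
```

Call:
{"name": "drive_tool", "arguments": {
  "steps": [
    [8,-30,0,1.1,0],
    [8,-31,0,1.1,0],
    [7,-31,0,1.1,0],
    [6,-31,0,1,0],
    [6,-31,0,1,0]
  ]
}}

```text
time: 15.9
position: [0.4338, 0.0822, 0.1677]
ee_rot: [0.997, 0.08, -0.001, -0.0]
contact_force: [0.7, 0.6, -1.5]
width: 0.0113
```

Call:
{"name": "drive_tool", "arguments": {
  "steps": [
    [0,0,20,0,0],
    [0,0,20,0,0],
    [0,0,10,0,0],
    [0,0,0,0,0],
    [0,0,0,0,0]
  ]
}}

```text
time: 16.4
position: [0.4346, 0.0807, 0.1182]
ee_rot: [0.997, 0.08, -0.0, -0.0]
contact_force: [0.4, 0.0, -1.2]
width: 0.0114
```

```bash
python3 plan.py 436.6 79.5 95 9.2 0 15;python3 look.py scene g1 250 140 60 45; python3 - <<'E'
from fit import *
from plant import imaging
d=imaging.camera("top"); D=[(d,grads(d))]
f,L,p=("l",150,(.4315,-.2395,19.2))
for ln in (holder_lines(L)[:2],holder_lines(L)[:1],holder_lines(L)):
        x,s=fit(D,ln,(p[0],p[1],np.radians(p[2]))); print(f,x[:2].round(4),np.degrees(x[2]).round(1),s)
x,y,k=365,210,12.5
im=cv2.resize(d["img"][y:y+46,x:x+62],None,fx=k,fy=k,interpolation=cv2.INTER_CUBIC)
cv2.imwrite("pics/g2.png",im)
E
```

```text
t 16.4 pos [434.6  80.7 118.2] th 9.2 tilt 0.03 F [ 0.4  0.  -1.2] T [-0.   -0.06  0.02] w 11.4 q [ -4.  28. 114.  -0.  38. -13.]
[[0.9, 0.8, 11.6, np.float64(0.0), 0.0], [0.9, 0.7, 11.6, np.float64(0.0), 0.0]]
scale 13.11
l [ 0.4315 -0.2394] 19.2 11.349143525852291
l [ 0.4317 -0.2399] 19.2 11.383425214791384
l [ 0.4314 -0.2389] 20.2 10.238200360643797
```

View pics/g1.png

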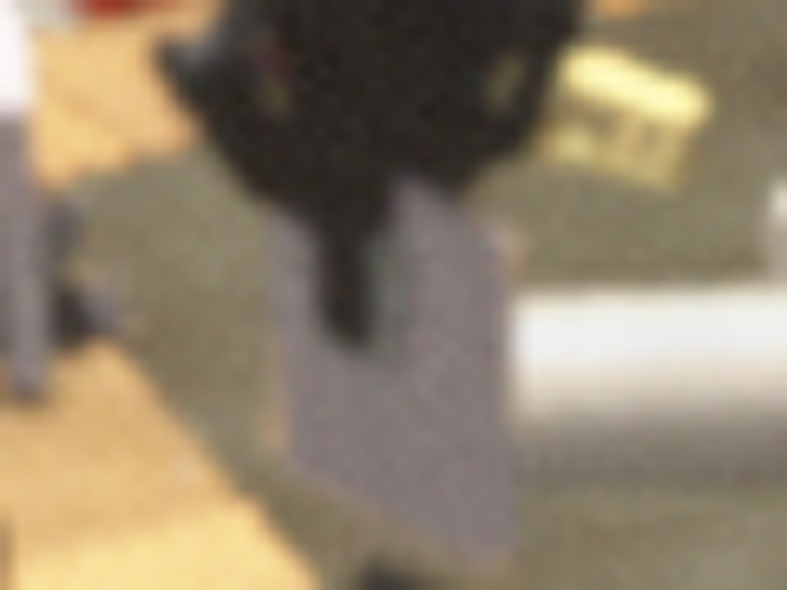

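View pics/g2.png

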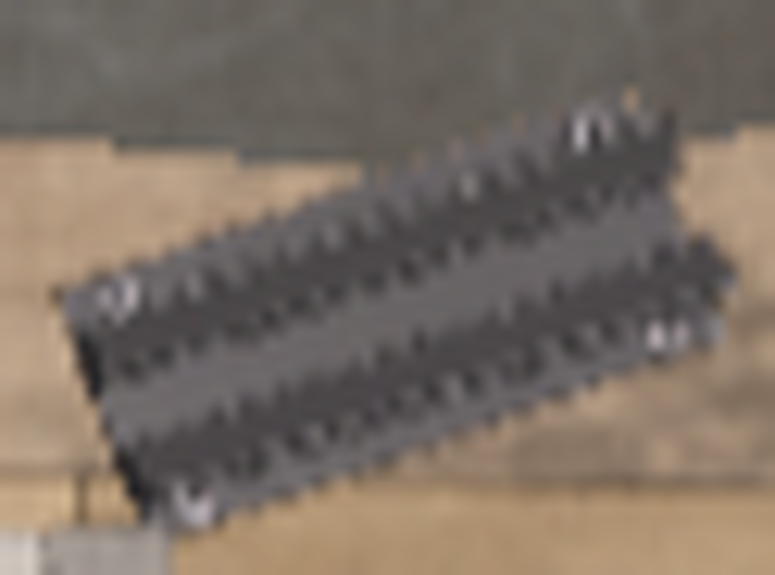

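Call:
{"name": "drive_tool", "arguments": {
  "steps": [
    [2,1.5,12,0,0],
    [0,0,12,0,0],
    [0,0,0,0,0],
    [0,0,0,0,0],
    [0,0,0,0,0]
  ]
}}

```text
time: 17.0
position: [0.4374, 0.0797, 0.095]
ee_rot: [0.997, 0.08, 0.001, 0.0]
contact_force: [0.2, -0.5, -1.5]
width: 0.0111
```

```bash
python3 plan.py 436.6 79.2 55 9.2 0 10;python3 look.py scene g3 255 160 60 45
```

```text
t 17.0 pos [437.4  79.7  95. ] th 9.22 tilt 0.09 F [ 0.2 -0.5 -1.5] T [-0.   -0.03  0.02] w 11.1 q [ -4.  31. 115.   0.  35. -13.]
[[-0.2, 0.1, 8.0, np.float64(0.0), 0.0], [-0.2, 0.1, 8.0, np.float64(0.0), 0.0], [-0.1, 0.1, 8.0, np.float64(0.0), 0.0], [-0.2, 0.0, 8.0, np.float64(0.0), 0.0], [-0.1, 0.1, 8.0, np.float64(0.0), 0.0]]
scale 13.11
```

View pics/g3.png

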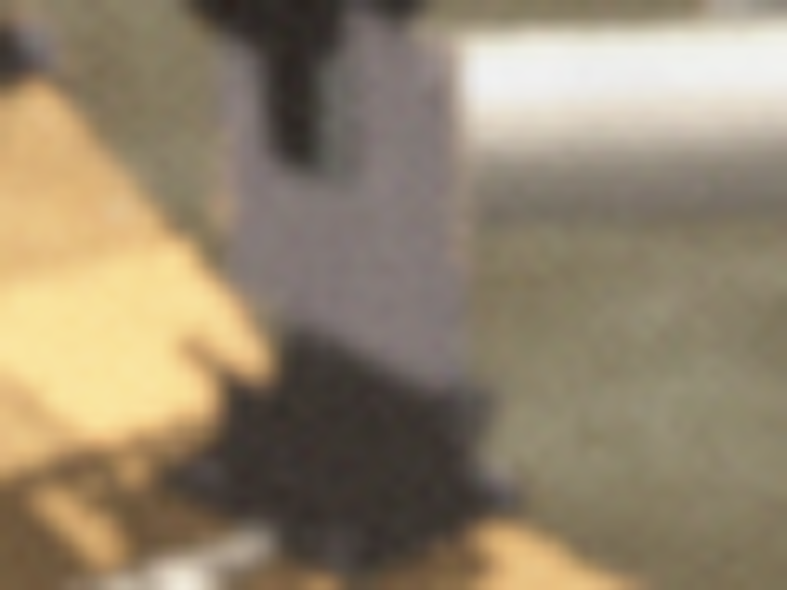

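Aligned over the slot; lower it.

Call:
{"name": "drive_tool", "arguments": {
  "steps": [
    [-1,0.5,8,0,0],
    [0,0,8,0,0],
    [0,0,8,0,0],
    [0,0,0,0,0],
    [0,0,0,0,0]
  ]
}}

```text
time: 17.55
position: [0.4356, 0.0792, 0.0698]
ee_rot: [0.997, 0.08, -0.001, -0.0]
contact_force: [0.5, 0.8, -1.0]
width: 0.0118
```

Call:
{"name": "drive_tool", "arguments": {
  "steps": [
    [0,0,5,0,0],
    [0,0,5,0,0],
    [0,0,3,0,0],
    [0,0,0,0,0],
    [0,0,0,0,0]
  ]
}}

```text
time: 18.05
position: [0.4358, 0.0792, 0.0572]
ee_rot: [0.997, 0.08, -0.0, -0.0]
contact_force: [0.5, -0.2, -1.3]
width: 0.0113
```

```bash
python3 plan.py 436.6 79.2 52.5 9.2 0 10
```

```text
t 18.05 pos [435.8  79.2  57.2] th 9.23 tilt 0.02 F [ 0.5 -0.2 -1.3] T [ 0.   -0.07 -0.  ] w 11.3 q [ -4.  36. 116.   0.  29. -13.]
[[0.7, 0.1, 4.7, np.float64(0.03), 0.0]]
```

Call:
{"name": "drive_tool", "arguments": {
  "steps": [
    [0.5,0,2,0,0],
    [0,0,2,0,0],
    [0,0,1,0,0],
    [0,0,0,0,0],
    [0,0,0,0,0]
  ]
}}

```text
time: 18.55
position: [0.4367, 0.0792, 0.0533]
ee_rot: [0.997, 0.08, 0.001, 0.0]
contact_force: [-0.8, -0.2, 10.2]
width: 0.0114
```

```bash
python3 plan.py 436.6 79.2 52.5 9.2 0 10
```

```text
t 18.55 pos [436.7  79.2  53.3] th 9.23 tilt 0.08 F [-0.8 -0.2 10.2] T [ 0.05  0.28 -0.06] w 11.4 q [ -4.  36. 116.  -0.  28. -13.]
[[-0.1, -0.0, 0.8, np.float64(0.03), 0.0]]
```

Seated. Release and rise, then head for the long plate.

Call:
{"name": "drive_tool", "arguments": {
  "steps": [
    [0,0,0,0,16],
    [0,0,0,0,30],
    [0,0,0,0,45],
    [0,0,0,0,50],
    [0,0,-15,0,50]
  ]
}}

```text
time: 19.05
position: [0.4353, 0.0793, 0.0662]
ee_rot: [0.997, 0.08, -0.002, -0.0]
contact_force: [0.2, 0.3, -0.0]
width: 0.0497
```

Call:
{"name": "drive_tool", "arguments": {
  "steps": [
    [0,0,-25,0,50],
    [0,0,-35,0,50],
    [0,0,-35,0,50],
    [0,0,-30,0,50],
    [0,0,0,0,50]
  ]
}}

```text
time: 19.55
position: [0.439, 0.0792, 0.1957]
ee_rot: [0.997, 0.081, 0.004, 0.001]
contact_force: [0.7, 0.2, 0.3]
width: 0.0502
```

```bash
python3 plan.py 639.1 -282.5 160 22.2 50 45;python3 look.py scene i1 255 140 60 45
```

```text
t 19.55 pos [439.   79.2 195.7] th 9.24 tilt 0.5 F [0.7 0.2 0.3] T [-0.02 -0.    0.05] w 50.2 q [ -4.  20. 109.   0.  50. -13.]
[[13.9, 38.9, 3.6, np.float64(-1.3), 50.0], [13.1, 39.2, 3.6, np.float64(-1.3), 50.0], [12.2, 39.5, 3.6, np.float64(-1.3), 50.0], [11.3, 39.8, 3.6, np.float64(-1.3), 50.0], [10.3, 40.0, 3.5, np.float64(-1.3), 50.0]]
[[9.4, 40.2, 3.6, np.float64(-1.3), 50.0], [8.5, 40.5, 3.5, np.float64(-1.3), 50.0], [7.6, 40.6, 3.6, np.float64(-1.3), 50.0], [6.7, 40.8, 3.5, np.float64(-1.3), 50.0], [5.8, 41.0, 3.6, np.float64(-1.3), 50.0]]
scale 13.11
```

View pics/i1.png

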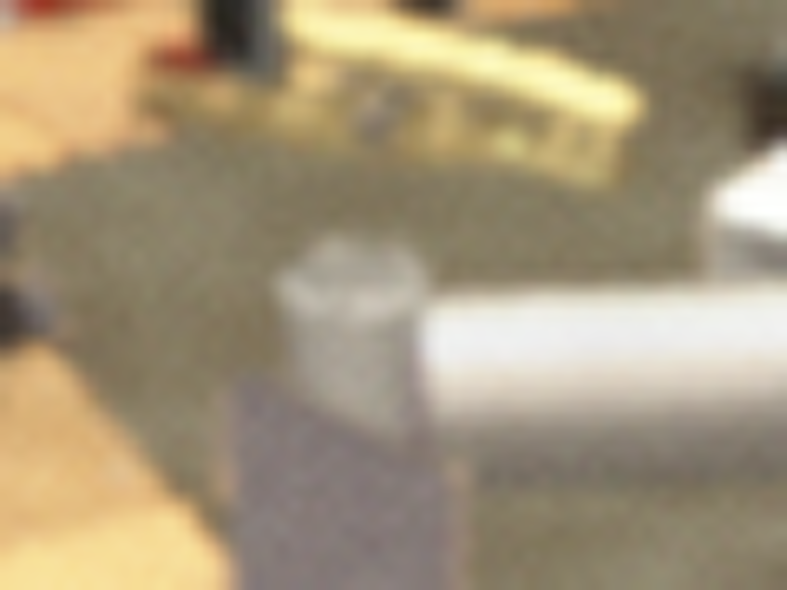

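Call:
{"name": "drive_tool", "arguments": {
  "steps": [
    [14,39,3,-1.3,50],
    [13,39,3,-1.3,50],
    [12,39,3,-1.3,50],
    [11,40,3,-1.3,50],
    [10,40,3,-1.3,50]
  ]
}}

```text
time: 20.1
position: [0.5351, -0.1025, 0.1752]
ee_rot: [0.991, 0.137, -0.002, -0.001]
contact_force: [0.7, 0.2, -0.1]
width: 0.0501
```

Call:
{"name": "drive_tool", "arguments": {
  "steps": [
    [9,40,3,-1.3,50],
    [9,40,3,-1.3,50],
    [8,41,3,-1.3,50],
    [7,41,3,-1.3,50],
    [6,41,3,-1.3,50]
  ]
}}

```text
time: 20.6
position: [0.636, -0.2828, 0.1593]
ee_rot: [0.981, 0.193, -0.002, -0.002]
contact_force: [0.5, -0.0, -0.4]
width: 0.05
```

Call:
{"name": "drive_tool", "arguments": {
  "steps": [
    [0,0,0,0,50],
    [0,0,0,0,50],
    [0,0,0,0,50],
    [0,0,0,0,50],
    [0,0,0,0,50]
  ]
}}

```text
time: 21.1
position: [0.6362, -0.2805, 0.1624]
ee_rot: [0.981, 0.193, -0.0, -0.0]
contact_force: [-0.1, 0.1, 0.1]
width: 0.05
```

```bash
python3 plan.py 639.1 -282.5 52 22.2 50 25;python3 look.py scene j1 350 130 120 90
python3 - <<'E'
from h import *
from plant import imaging
d=imaging.camera("top"); crop(d["img"],255,205,66,50,12,"j2.png"); cv2.imwrite("pics/j3.png",d["img"])
E
```

```text
t 21.1 pos [ 636.2 -280.5  162.4] th 22.3 tilt 0.04 F [-0.1  0.1  0.1] T [-0.04  0.02  0.04] w 50.0 q [-33.  40.  75.   0.  66. -55.]
[[0.4, 0.6, 22.1, np.float64(0.02), 50.0], [0.4, 0.6, 22.1, np.float64(0.02), 50.0], [0.4, 0.6, 22.1, np.float64(0.02), 50.0], [0.4, 0.6, 22.1, np.float64(0.02), 50.0], [0.4, 0.5, 22.0, np.float64(0.02), 50.0]]
scale 6.56
```

View pics/j1.png

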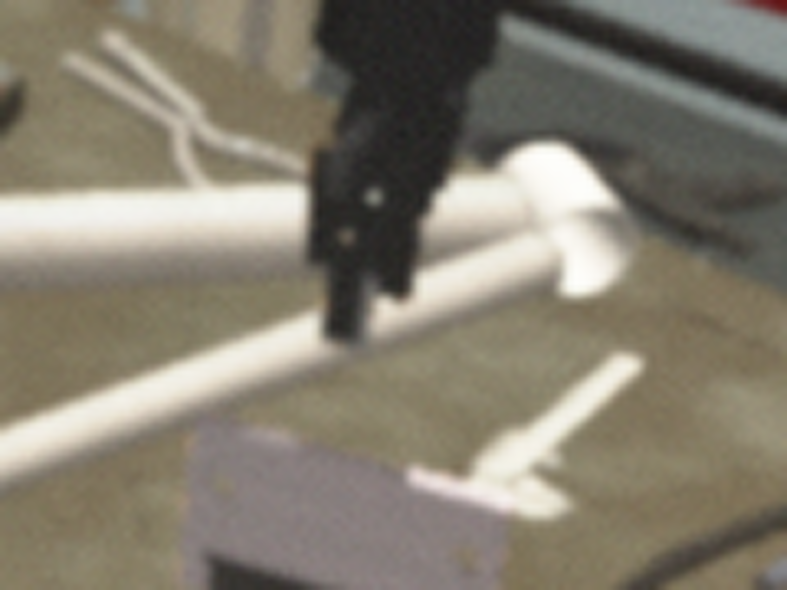

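View pics/j2.png

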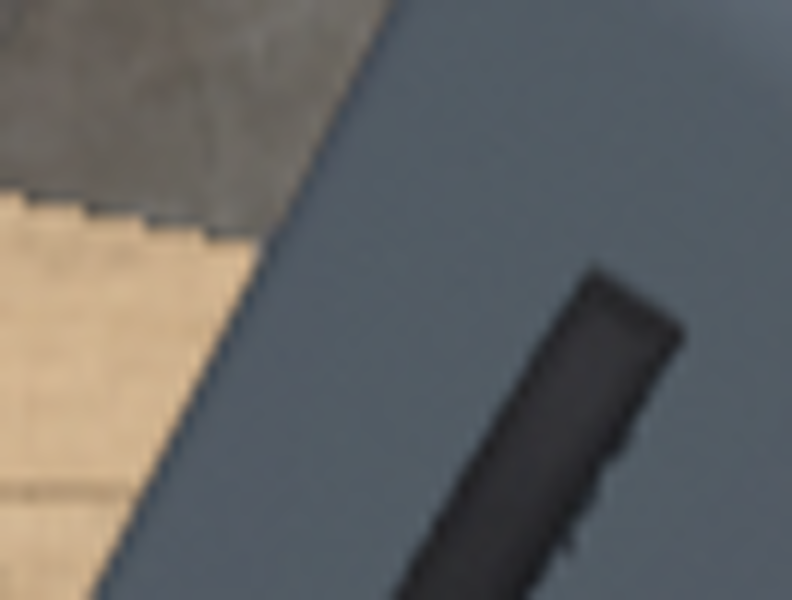

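Call:
{"name": "drive_tool", "arguments": {
  "steps": [
    [2,3,25,0,50],
    [0,0,25,0,50],
    [0,0,25,0,50],
    [0,0,22,0,50],
    [0,0,10,0,50]
  ]
}}

```text
time: 21.7
position: [0.6383, -0.2828, 0.0532]
ee_rot: [0.981, 0.193, -0.001, -0.001]
contact_force: [-0.1, -0.1, 0.5]
width: 0.0502
```

Call:
{"name": "drive_tool", "arguments": {
  "steps": [
    [0,0,0,0,50],
    [0,0,0,0,50],
    [0,0,0,0,50],
    [0,0,0,0,50],
    [0,0,0,0,50]
  ]
}}

```text
time: 22.2
position: [0.64, -0.2842, 0.0564]
ee_rot: [0.981, 0.193, 0.001, 0.001]
contact_force: [-0.2, -1.1, -0.7]
width: 0.05
```

```bash
python3 plan.py 639.1 -282.5 52 22.2 50 25; python3 look.py scene j4 360 170 80 60
```

```text
t 22.2 pos [ 640.  -284.2   56.4] th 22.23 tilt 0.1 F [-0.2 -1.1 -0.7] T [0.03 0.03 0.02] w 50.0 q [-33.  48.  77.   0.  55. -55.]
[[-0.2, -2.0, 4.4, np.float64(0.03), 50.0]]
scale 9.83
```

View pics/j4.png

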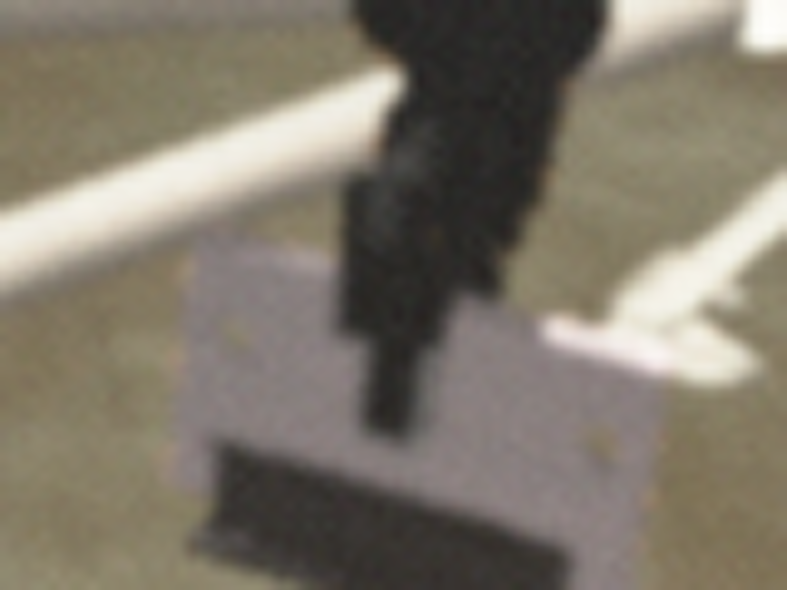

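Call:
{"name": "drive_tool", "arguments": {
  "steps": [
    [0,-1.5,2,0,35],
    [0,0,0,0,20],
    [0,0,0,0,5],
    [0,0,0,0,0],
    [0,0,0,0,0]
  ]
}}

```text
time: 22.75
position: [0.639, -0.2824, 0.0532]
ee_rot: [0.981, 0.193, -0.0, -0.0]
contact_force: [-0.3, 1.0, -0.4]
width: 0.0115
```

Call:
{"name": "drive_tool", "arguments": {
  "steps": [
    [0,0,0,0,0],
    [0,0,0,0,0],
    [0,0,0,0,0],
    [0,0,0,0,0]
  ]
}}

```text
time: 23.15
position: [0.6389, -0.2824, 0.0532]
ee_rot: [0.981, 0.193, -0.0, -0.0]
contact_force: [0.4, 1.4, -0.8]
width: 0.011
```

```bash
python3 plan.py
```

```text
t 23.15 pos [ 638.9 -282.4   53.2] th 22.23 tilt 0.02 F [ 0.4  1.4 -0.8] T [ 0.14 -0.1  -0.02] w 11.0 q [-33.  48.  77.   0.  55. -55.]
```

Call:
{"name": "drive_tool", "arguments": {
  "steps": [
    [0,0,-5,0,0],
    [0,0,-10,0,0],
    [0,0,-20,0,0],
    [0,0,-20,0,0],
    [0,0,-20,0,0]
  ]
}}

```text
time: 23.65
position: [0.6387, -0.2826, 0.1295]
ee_rot: [0.981, 0.193, -0.0, 0.0]
contact_force: [0.3, 0.6, -2.9]
width: 0.0114
```

Call:
{"name": "drive_tool", "arguments": {
  "steps": [
    [0,0,-20,0,0],
    [0,0,-10,0,0],
    [0,0,0,0,0]
  ]
}}

```text
time: 23.95
position: [0.6399, -0.2833, 0.1607]
ee_rot: [0.981, 0.193, 0.001, 0.002]
contact_force: [0.1, -0.7, -3.4]
width: 0.0116
```

```bash
python3 plan.py 431.5 -239.5 150 19.7 0 25
```

```text
t 23.95 pos [ 639.9 -283.3  160.7] th 22.23 tilt 0.25 F [ 0.1 -0.7 -3.4] T [-0.02 -0.06  0.  ] w 11.6 q [-33.  40.  74.  -0.  65. -55.]
[[-19.6, -13.3, 1.2, np.float64(0.28), 0.0], [-19.7, -13.2, 1.2, np.float64(0.28), 0.0], [-19.7, -13.1, 1.2, np.float64(0.28), 0.0], [-19.8, -13.0, 1.2, np.float64(0.28), 0.0], [-19.8, -12.9, 1.2, np.float64(0.28), 0.0]]
[[-19.9, -12.7, 1.2, np.float64(0.28), 0.0], [-20.0, -12.7, 1.2, np.float64(0.28), 0.0], [-20.0, -12.5, 1.1, np.float64(0.28), 0.0], [-20.2, -12.5, 1.2, np.float64(0.28), 0.0]]
```

Call:
{"name": "drive_tool", "arguments": {
  "steps": [
    [-20,-13,0,0.3,0],
    [-20,-13,0,0.3,0],
    [-20,-13,0,0.3,0],
    [-20,-13,0,0.3,0],
    [-20,-13,0,0.3,0]
  ]
}}

```text
time: 24.45
position: [0.5204, -0.2583, 0.1572]
ee_rot: [0.984, 0.18, -0.001, -0.001]
contact_force: [-0.1, 0.0, -3.4]
width: 0.0111
```

Call:
{"name": "drive_tool", "arguments": {
  "steps": [
    [-20,-13,0,0.3,0],
    [-20,-13,0,0.3,0],
    [-20,-12,0,0.2,0],
    [-20,-12,0,0.2,0],
    [0,0,0,0,0]
  ]
}}

```text
time: 24.95
position: [0.4255, -0.2373, 0.1572]
ee_rot: [0.985, 0.171, -0.003, -0.003]
contact_force: [0.2, -0.2, -4.1]
width: 0.0115
```

Call:
{"name": "drive_tool", "arguments": {
  "steps": [
    [0,0,15,0,0],
    [0,0,15,0,0],
    [0,0,0,0,0],
    [0,0,0,0,0],
    [0,0,0,0,0]
  ]
}}

```text
time: 25.45
position: [0.4303, -0.2402, 0.1287]
ee_rot: [0.985, 0.171, 0.0, 0.0]
contact_force: [-0.5, -0.2, -3.0]
width: 0.0111
```

```bash
python3 plan.py 431.5 -239.5 95 19.7 0 25; python3 look.py scene k1 310 170 100 75
python3 - <<'E'
from fit import *
from plant import imaging
d=imaging.camera("top"); D=[(d,grads(d))]; cv2.imwrite("pics/k2f.png",d["img"])
crop(d["img"],382,142,62,46,12.5,"k2.png")
for f,L,p in(("s",80,(.4366,.0795,9.3)),("m",115,(.637,-.278,22))):
  for ln in (holder_lines(L)[:2],holder_lines(L)[:1],holder_lines(L)):
    x,s=fit(D,ln,(p[0],p[1],np.radians(p[2])),r=(.012,.012,np.radians(5))); print(f,x[:2].round(4),np.degrees(x[2]).round(1),s)
E
```

```text
t 25.45 pos [ 430.3 -240.2  128.7] th 19.74 tilt 0.07 F [-0.5 -0.2 -3. ] T [ 0.    0.03 -0.01] w 11.1 q [-42.  29. 106.   0.  44. -62.]
[[0.7, -0.1, 16.8, np.float64(0.02), 0.0], [0.7, -0.2, 16.9, np.float64(0.02), 0.0]]
scale 7.87
s [0.4246 0.0774] 14.3 10.049052940043788
s [0.4246 0.0777] 14.3 10.620098901148271
s [0.4443 0.0822] 9.9 15.32102262111932
m [ 0.6473 -0.2799] 22.0 7.785325561945952
m [ 0.648  -0.2805] 22.2 7.868834157757772
m [ 0.6357 -0.2843] 23.3 6.514767940501039
```

View pics/k1.png

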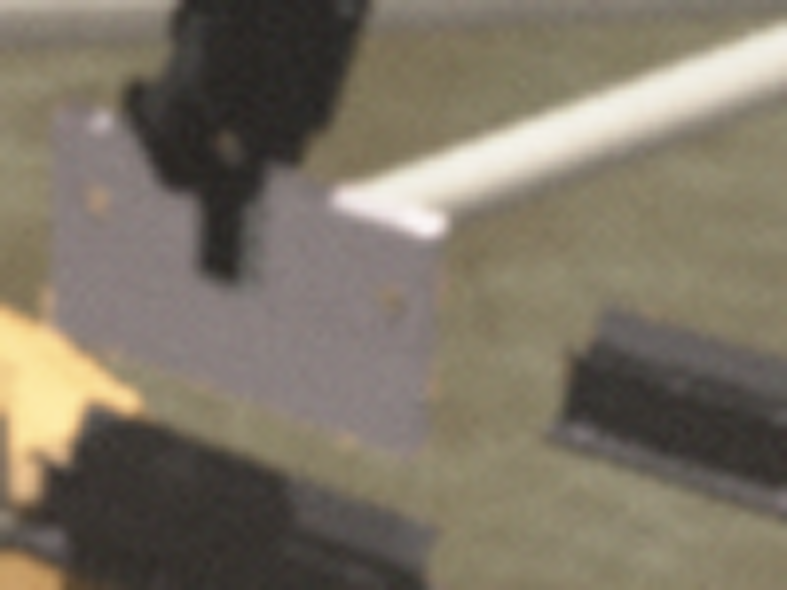

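View pics/k2.png

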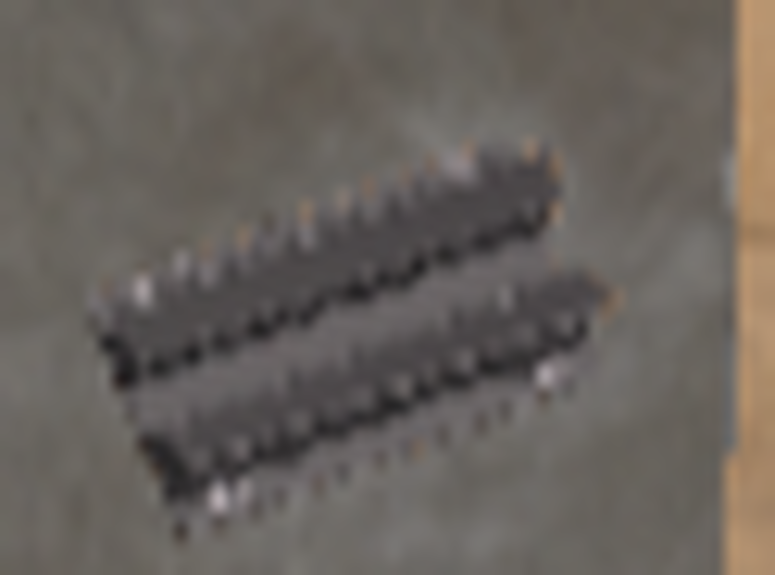

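View pics/k2f.png

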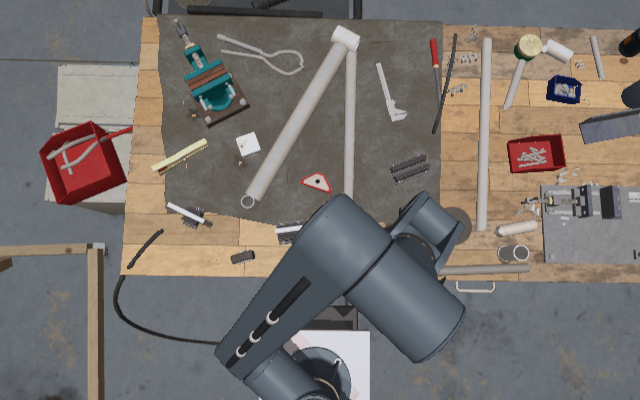

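```bash
python3 - <<'E'
from h import *
d=np.load("pics/k1.npy",allow_pickle=True).item()
def t(x,y,k,w,h,items,n):
    im=cv2.resize(d["img"][y:y+h,x:x+w],None,fx=k,fy=k,interpolation=cv2.INTER_CUBIC)
    for L,p,c in items: draw(im,d,holder_lines(L),(p[0],p[1],np.radians(p[2])),x,y,k,c)
    cv2.imwrite("pics/"+n,im)
t(375,200,12,66,45,[(115,(.639,-.2823,22.2),(0,255,0))],"k3.png")
t(305,215,12,66,45,[(150,(.4315,-.2395,19.6),(0,255,0))],"k4.png")
E
```

```text
(no output)
```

View pics/k3.png

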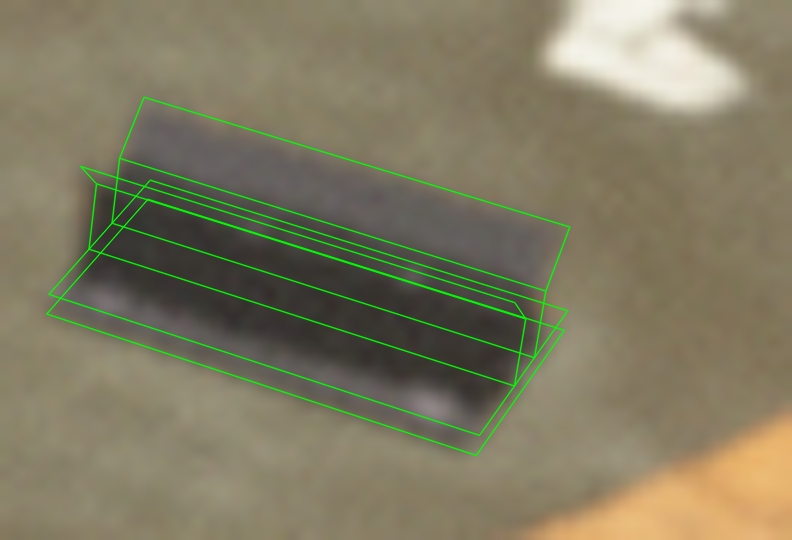

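View pics/k4.png

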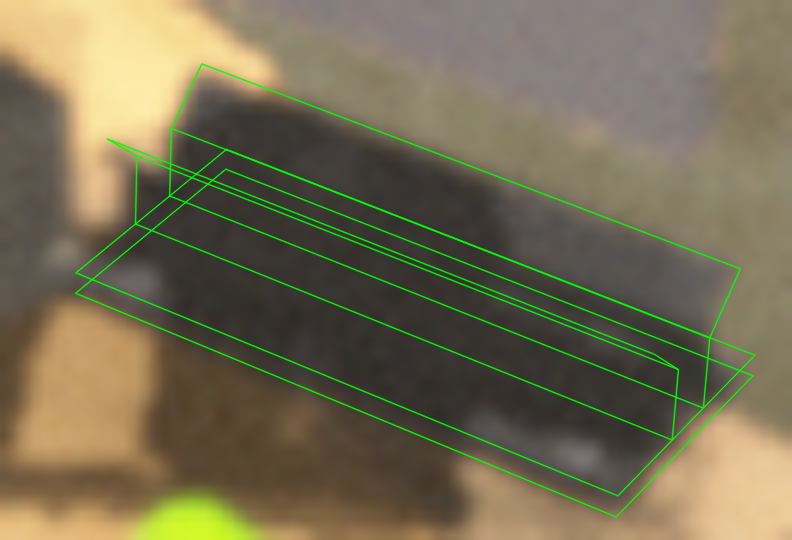

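```bash
python3 - <<'E'
from h import *
d=np.load("pics/j4.npy",allow_pickle=True).item()
def t(x,y,k,w,h,items,n):
    im=cv2.resize(d["img"][y:y+h,x:x+w],None,fx=k,fy=k,interpolation=cv2.INTER_CUBIC)
    for ln,p,c in items: draw(im,d,ln,(p[0],p[1],np.radians(p[2]),*p[3:]),x,y,k,c)
    cv2.imwrite("pics/"+n,im)
t(368,185,12,66,48,[(holder_lines(115),(.639,-.2823,22.2),(0,255,0)),(plate_lines(150),(.639,-.2824,22.2,.006),(0,0,255))],"k5.png")
E
```

```text
(no output)
```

View pics/k5.png

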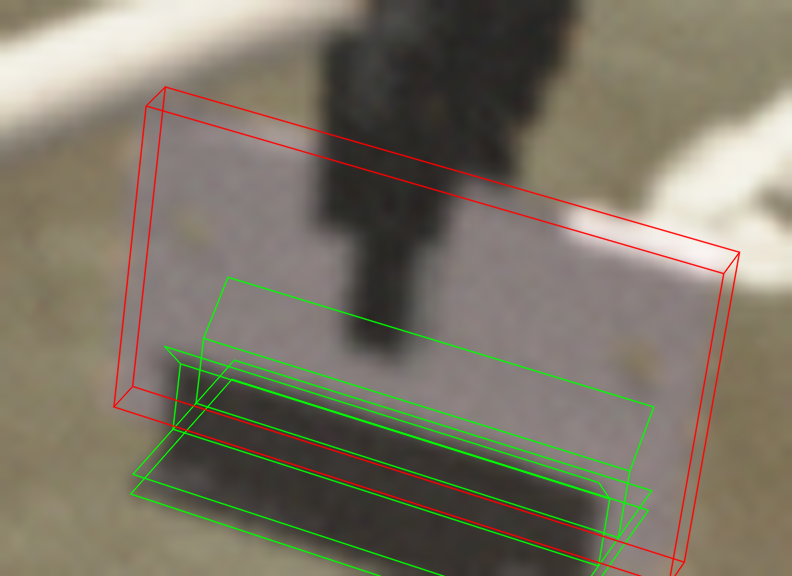

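Call:
{"name": "drive_tool", "arguments": {
  "steps": [
    [1,0,12,0,0],
    [0,0,12,0,0],
    [0,0,10,0,0],
    [0,0,0,0,0],
    [0,0,0,0,0]
  ]
}}

```text
time: 26.05
position: [0.4305, -0.2394, 0.0939]
ee_rot: [0.985, 0.171, -0.0, -0.0]
contact_force: [0.4, -0.7, -3.6]
width: 0.0112
```

Call:
{"name": "drive_tool", "arguments": {
  "steps": [
    [0,0,0,0,0],
    [0,0,0,0,0],
    [0,0,0,0,0]
  ]
}}

```text
time: 26.35
position: [0.4308, -0.2397, 0.0947]
ee_rot: [0.985, 0.171, 0.0, 0.0]
contact_force: [-0.4, -1.1, -3.4]
width: 0.0111
```

```bash
python3 plan.py 431.5 -239.5 55 19.7 0 10; python3 look.py scene m1 300 180 80 60;python3 look.py top m2 360 205 70 52
```

```text
t 26.35 pos [ 430.8 -239.7   94.7] th 19.73 tilt 0.05 F [-0.4 -1.1 -3.4] T [-0.02 -0.    0.06] w 11.1 q [-42.  33. 108.  -0.  39. -62.]
[[0.2, 0.0, 9.9, np.float64(0.01), 0.0], [0.2, 0.0, 9.9, np.float64(0.01), 0.0], [0.2, 0.0, 10.0, np.float64(0.01), 0.0], [0.1, 0.0, 9.9, np.float64(0.01), 0.0]]
scale 9.83
scale 11.29
```

View pics/m1.png

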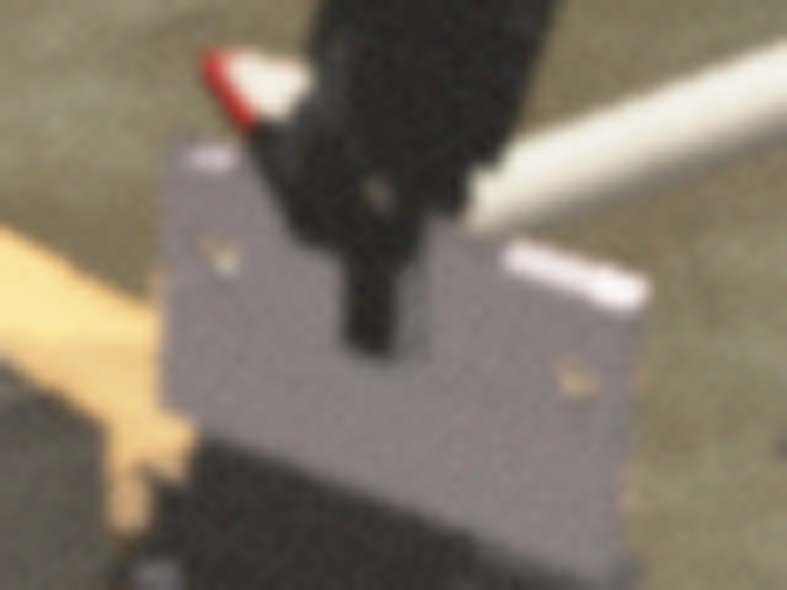

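Call:
{"name": "drive_tool", "arguments": {
  "steps": [
    [0.5,0,8,0,0],
    [0,0,8,0,0],
    [0,0,8,0,0],
    [0,0,0,0,0],
    [0,0,0,0,0]
  ]
}}

```text
time: 26.95
position: [0.4316, -0.2394, 0.0697]
ee_rot: [0.985, 0.171, 0.0, -0.0]
contact_force: [3.3, 1.1, -5.2]
width: 0.011
```

Call:
{"name": "drive_tool", "arguments": {
  "steps": [
    [0,0,5,0,0],
    [0,0,5,0,0],
    [0,0,3,0,0],
    [0,0,0,0,0],
    [0,0,0,0,0]
  ]
}}

```text
time: 27.45
position: [0.4318, -0.2399, 0.0572]
ee_rot: [0.985, 0.171, 0.001, 0.001]
contact_force: [4.8, -0.0, -5.8]
width: 0.0113
```

```bash
python3 plan.py 431.5 -239.5 52.5 19.7 0 10
```

```text
t 27.45 pos [ 431.8 -239.9   57.2] th 19.74 tilt 0.1 F [ 4.8 -0.  -5.8] T [ 0.24 -1.1   0.38] w 11.3 q [-42.  37. 109.   0.  34. -62.]
[[-0.1, -0.5, 4.7, np.float64(0.04), 0.0]]
```

Call:
{"name": "drive_tool", "arguments": {
  "steps": [
    [1,0,0,0,0],
    [0,0,0,0,0],
    [0,0,2,0,0],
    [0,0,0,0,0],
    [0,0,0,0,0]
  ]
}}

```text
time: 27.95
position: [0.4318, -0.2389, 0.0553]
ee_rot: [0.985, 0.171, -0.0, -0.0]
contact_force: [2.3, 0.2, -3.5]
width: 0.0113
```

```bash
python3 plan.py 432.5 -239.5 52.5 19.7 0 10
```

```text
t 27.95 pos [ 431.8 -238.9   55.3] th 19.73 tilt 0.02 F [ 2.3  0.2 -3.5] T [-0.   -0.64  0.23] w 11.3 q [-42.  37. 109.  -0.  34. -62.]
[[0.5, 0.8, 2.8, np.float64(0.03), 0.0]]
```

Call:
{"name": "drive_tool", "arguments": {
  "steps": [
    [0.5,0.8,1,0,0],
    [0,0,2,0,0],
    [0,0,1,0,0],
    [0,0,0,0,0],
    [0,0,0,0,0]
  ]
}}

```text
time: 28.45
position: [0.4323, -0.2395, 0.053]
ee_rot: [0.985, 0.171, -0.0, -0.0]
contact_force: [-0.9, 0.4, 15.4]
width: 0.0116
```

```bash
python3 plan.py 432.5 -239.5 52.5 19.7 0 10
```

```text
t 28.45 pos [ 432.3 -239.5   53. ] th 19.72 tilt 0.03 F [-0.9  0.4 15.4] T [0.68 0.25 0.1 ] w 11.6 q [-42.  38. 109.  -0.  34. -62.]
[[0.1, 0.0, 0.5, np.float64(0.02), 0.0]]
```

Seated at z 53.0. Release, rise, and go to the spare.

Call:
{"name": "drive_tool", "arguments": {
  "steps": [
    [0,0,0,0,16],
    [0,0,0,0,30],
    [0,0,0,0,45],
    [0,0,0,0,50],
    [0,0,-15,0,50]
  ]
}}

```text
time: 28.95
position: [0.4315, -0.2386, 0.0649]
ee_rot: [0.985, 0.171, -0.001, -0.002]
contact_force: [0.3, 0.2, 1.2]
width: 0.0498
```

Call:
{"name": "drive_tool", "arguments": {
  "steps": [
    [0,0,-25,0,50],
    [0,0,-35,0,50],
    [0,0,-35,0,50],
    [0,0,-30,0,50],
    [0,0,0,0,50]
  ]
}}

```text
time: 29.45
position: [0.4347, -0.2412, 0.1949]
ee_rot: [0.985, 0.171, 0.003, 0.003]
contact_force: [0.2, -0.3, 0.3]
width: 0.0498
```

```bash
python3 plan.py 477.5 372.7 165 -24.6 50 45
```

```text
t 29.45 pos [ 434.7 -241.2  194.9] th 19.74 tilt 0.48 F [ 0.2 -0.3  0.3] T [-0.02 -0.01 -0.02] w 49.8 q [-42.  23. 103.  -0.  53. -62.]
[[17.7, -40.2, 2.1, np.float64(3.17), 50.0], [15.4, -41.2, 2.1, np.float64(3.17), 50.0], [13.1, -41.9, 2.1, np.float64(3.17), 50.0], [10.8, -42.6, 2.1, np.float64(3.17), 50.0], [8.4, -43.1, 2.2, np.float64(3.17), 50.0]]
[[6.0, -43.6, 2.1, np.float64(3.17), 50.0], [3.6, -43.8, 2.2, np.float64(3.17), 50.0], [1.2, -44.0, 2.1, np.float64(3.17), 50.0], [-1.2, -43.9, 2.2, np.float64(3.17), 50.0], [-3.7, -43.8, 2.1, np.float64(3.17), 50.0]]
[[-6.1, -43.6, 2.2, np.float64(3.17), 50.0], [-8.5, -43.1, 2.1, np.float64(3.17), 50.0], [-10.8, -42.6, 2.2, np.float64(3.17), 50.0], [-13.2, -42.0, 2.1, np.float64(3.17), 50.0]]
```

Call:
{"name": "drive_tool", "arguments": {
  "steps": [
    [18,-40,0,3.2,50],
    [15,-41,0,3.2,50],
    [13,-42,0,3.2,50],
    [11,-42,0,3.2,50],
    [8,-43,0,3.2,50]
  ]
}}

```text
time: 29.95
position: [0.4472, -0.0198, 0.1903]
ee_rot: [1.0, 0.031, -0.001, -0.0]
contact_force: [-0.6, -0.3, 0.9]
width: 0.0502
```

Call:
{"name": "drive_tool", "arguments": {
  "steps": [
    [6,-43,0,3.2,50],
    [4,-44,0,3.2,50],
    [1,-44,0,3.2,50],
    [-1,-44,0,3.2,50],
    [-4,-44,0,3.2,50]
  ]
}}

```text
time: 30.45
position: [0.4634, 0.1994, 0.1901]
ee_rot: [0.994, -0.108, -0.001, 0.0]
contact_force: [1.0, -0.6, -0.3]
width: 0.0502
```

```bash
python3 plan.py 477.5 372.7 165 -24.6 50 45;python3 look.py top n1 360 135 100 75; python3 look.py scene n2 300 160 140 105
```

```text
t 30.45 pos [463.4 199.4 190.1] th -12.39 tilt 0.14 F [ 1.  -0.6 -0.3] T [ 0.   -0.01 -0.01] w 50.2 q [ 11.  24. 102.  -0.  54.  23.]
[[-5.9, -43.1, 6.3, np.float64(3.05), 50.0], [-8.1, -42.7, 6.3, np.float64(3.05), 50.0], [-10.4, -42.2, 6.2, np.float64(3.05), 50.0], [-12.6, -41.6, 6.3, np.float64(3.05), 50.0]]
scale 7.87
scale 5.62
```

View pics/n1.png

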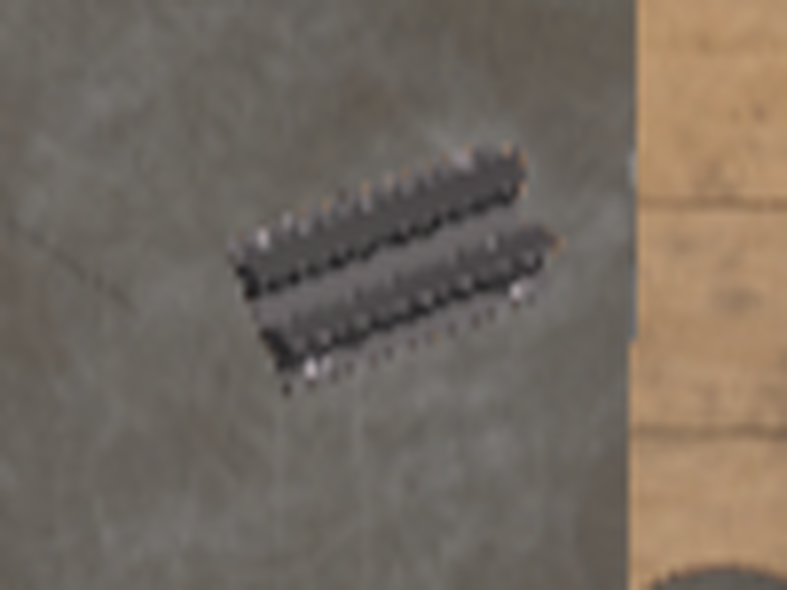

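View pics/n2.png

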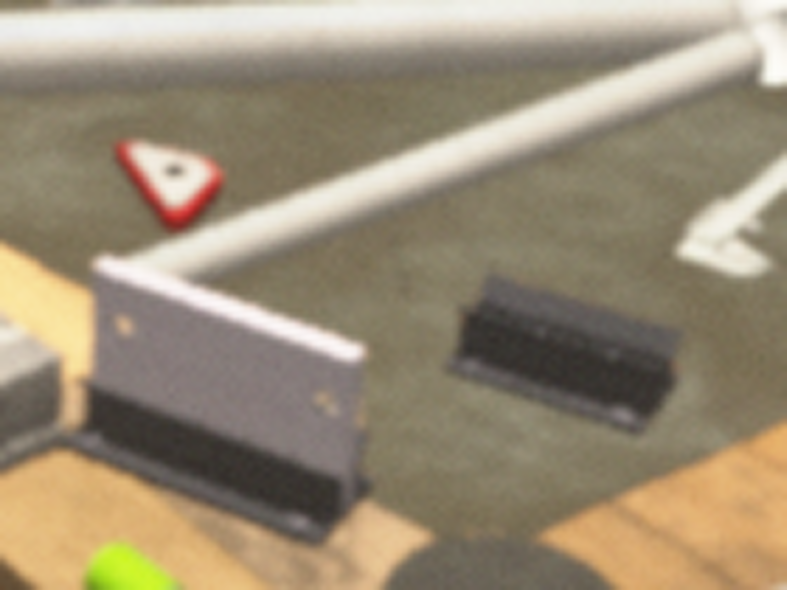

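```bash
python3 - <<'E'
from h import *
d=np.load("pics/n1.npy",allow_pickle=True).item()
print(unproj(d,[[409.36-.44,168.5-.44]],.009))
def t(x,y,k,w,h,items,n):
    im=cv2.resize(d["img"][y:y+h,x:x+w],None,fx=k,fy=k,interpolation=cv2.INTER_CUBIC)
    for ln,p,c in items: draw(im,d,ln,(p[0],p[1],np.radians(p[2]),*p[3:]),x,y,k,c)
    return im
a=t(382,142,12,66,46,[(holder_lines(115),(.6395,-.282,21.7),(0,255,0))],"")
b=t(365,207,12,66,50,[(holder_lines(150),(.4315,-.2395,19.6),(0,255,0)),(plate_lines(150)[1:2],(.4323,-.2395,19.7,.006),(0,0,255))],"")
cv2.imwrite("pics/n3.png",a);cv2.imwrite("pics/n4.png",b)
E
```

```text
[[ 0.63926584 -0.28176548  0.009     ]]
```

View pics/n3.png

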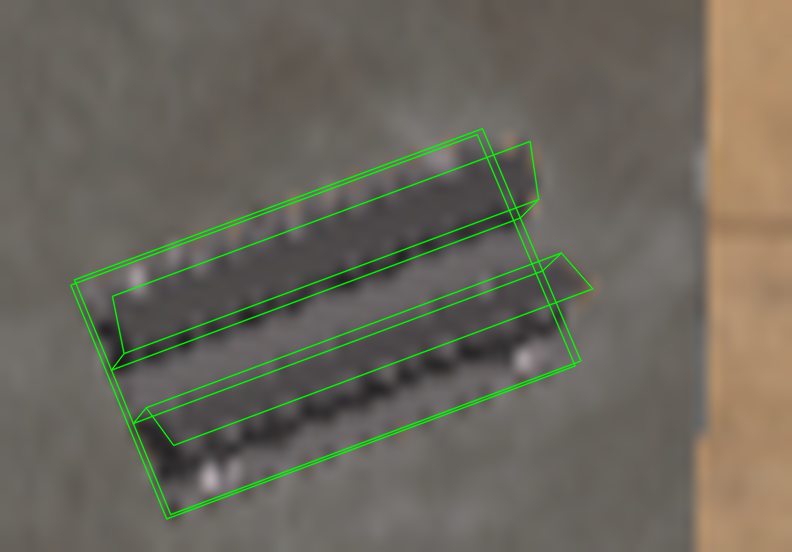

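View pics/n4.png

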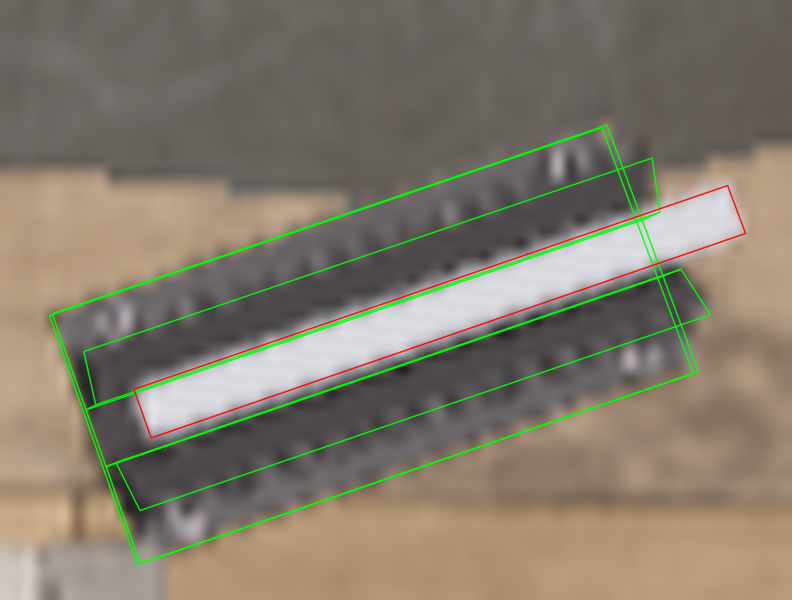

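Call:
{"name": "drive_tool", "arguments": {
  "steps": [
    [-6,-43,6,3,50],
    [-8,-43,6,3,50],
    [-10,-42,6,3,50],
    [-12,-42,6,3.1,50],
    [0,0,0,0,50]
  ]
}}

```text
time: 31.05
position: [0.4788, 0.3745, 0.1653]
ee_rot: [0.978, -0.209, -0.0, -0.0]
contact_force: [-0.2, -0.8, 0.4]
width: 0.0504
```

Call:
{"name": "drive_tool", "arguments": {
  "steps": [
    [0,0,0,0,50],
    [0,0,0,0,50],
    [0,0,0,0,50],
    [0,0,0,0,50],
    [0,0,0,0,50]
  ]
}}

```text
time: 31.55
position: [0.4793, 0.3702, 0.1676]
ee_rot: [0.977, -0.212, 0.0, -0.0]
contact_force: [-0.3, -0.6, 0.3]
width: 0.0501
```

```bash
python3 plan.py 477.5 372.7 52 -24.6 50 25; python3 - <<'E'
from h import *
from plant import imaging
d=imaging.camera("top")
def t(x,y,k,w,h,items,n):
    im=cv2.resize(d["img"][y:y+h,x:x+w],None,fx=k,fy=k,interpolation=cv2.INTER_CUBIC)
    for ln,p,c in items: draw(im,d,ln,(p[0],p[1],np.radians(p[2]),*p[3:]),x,y,k,c)
    return im
a=t(262,207,12,60,45,[(holder_lines(80),(.4366,.0793,9.2),(0,255,0)),(plate_lines(80)[1:2],(.4367,.0792,9.2,.006),(0,0,255))],"")
cv2.imwrite("pics/q1.png",a)
E
```

```text
t 31.55 pos [479.3 370.2 167.6] th -24.44 tilt 0.01 F [-0.3 -0.6  0.3] T [ 0.03 -0.    0.01] w 50.1 q [27. 33. 88. -0. 58. 52.]
[[-0.5, -0.3, 23.1, np.float64(0.03), 50.0], [-0.5, -0.3, 23.1, np.float64(0.03), 50.0], [-0.5, -0.3, 23.1, np.float64(0.03), 50.0], [-0.6, -0.3, 23.2, np.float64(0.03), 50.0], [-0.5, -0.3, 23.1, np.float64(0.03), 50.0]]
```

View pics/q1.png

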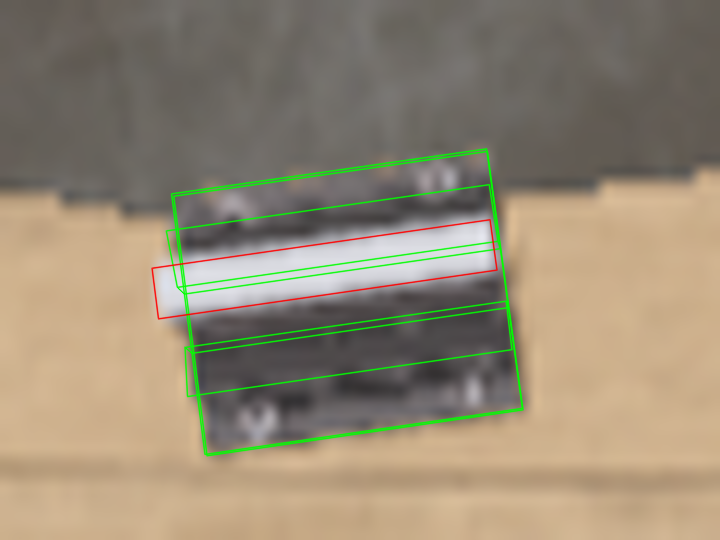

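Call:
{"name": "drive_tool", "arguments": {
  "steps": [
    [-2.5,-1.5,25,0,50],
    [0,0,25,0,50],
    [0,0,25,0,50],
    [0,0,25,0,50],
    [0,0,12,0,50]
  ]
}}

```text
time: 32.1
position: [0.4763, 0.3727, 0.0534]
ee_rot: [0.977, -0.211, -0.001, 0.001]
contact_force: [-0.6, -0.4, 0.7]
width: 0.0502
```

Call:
{"name": "drive_tool", "arguments": {
  "steps": [
    [0,0,0,0,50],
    [0,0,0,0,50],
    [0,0,0,0,50],
    [0,0,0,0,50],
    [0,0,0,0,50]
  ]
}}

```text
time: 32.6
position: [0.4778, 0.3738, 0.0563]
ee_rot: [0.977, -0.211, 0.001, -0.001]
contact_force: [-0.6, -1.2, 0.3]
width: 0.05
```

```bash
python3 plan.py 477.5 372.7 53 -24.6 50 25
```

```text
t 32.6 pos [477.8 373.8  56.3] th -24.37 tilt 0.11 F [-0.6 -1.2  0.3] T [-0.02  0.02  0.02] w 50.0 q [27. 42. 92.  0. 45. 52.]
[[0.1, 1.1, 3.3, np.float64(0.23), 50.0]]
```

Call:
{"name": "drive_tool", "arguments": {
  "steps": [
    [0,0.5,2,0.2,35],
    [0,0,0,0,20],
    [0,0,0,0,5],
    [0,0,0,0,0],
    [0,0,0,0,0]
  ]
}}

```text
time: 33.1
position: [0.4773, 0.373, 0.0534]
ee_rot: [0.977, -0.213, 0.0, -0.0]
contact_force: [0.6, -1.0, 1.5]
width: 0.0115
```

Call:
{"name": "drive_tool", "arguments": {
  "steps": [
    [0,0,0,0,0],
    [0,0,0,0,0],
    [0,0,0,0,0],
    [0,0,0,0,0]
  ]
}}

```text
time: 33.5
position: [0.4772, 0.3731, 0.0534]
ee_rot: [0.977, -0.213, 0.0, -0.0]
contact_force: [0.8, -0.3, 1.8]
width: 0.0111
```

```bash
python3 plan.py
```

```text
t 33.5 pos [477.2 373.1  53.4] th -24.57 tilt 0.02 F [ 0.8 -0.3  1.8] T [-0.14 -0.05  0.  ] w 11.1 q [27. 43. 92. -0. 45. 52.]
```

Call:
{"name": "drive_tool", "arguments": {
  "steps": [
    [0,0,-5,0,0],
    [0,0,-10,0,0],
    [0,0,-20,0,0],
    [0,0,-20,0,0],
    [0,0,-20,0,0]
  ]
}}

```text
time: 34.0
position: [0.4765, 0.3729, 0.1292]
ee_rot: [0.977, -0.213, -0.001, 0.0]
contact_force: [1.0, -0.2, -2.3]
width: 0.0113
```

Call:
{"name": "drive_tool", "arguments": {
  "steps": [
    [0,0,-20,0,0],
    [0,0,-20,0,0],
    [0,0,-20,0,0],
    [0,0,0,0,0]
  ]
}}

```text
time: 34.4
position: [0.4785, 0.3741, 0.1916]
ee_rot: [0.977, -0.213, 0.002, -0.002]
contact_force: [-0.3, 0.2, -1.9]
width: 0.0113
```

```bash
python3 plan.py 638.7 -281.4 190 22.2 0 38
```

```text
t 34.4 pos [478.5 374.1 191.6] th -24.56 tilt 0.37 F [-0.3  0.2 -1.9] T [-0.02  0.   -0.02] w 11.3 q [27. 31. 87.  0. 61. 52.]
[[23.2, 29.4, 0.1, np.float64(-2.6), 0.0], [21.9, 30.4, 0.1, np.float64(-2.6), 0.0], [20.5, 31.4, 0.1, np.float64(-2.6), 0.0], [19.0, 32.3, 0.1, np.float64(-2.6), 0.0], [17.5, 33.1, 0.1, np.float64(-2.6), 0.0]]
[[16.0, 33.9, 0.1, np.float64(-2.6), 0.0], [14.5, 34.6, 0.1, np.float64(-2.6), 0.0], [12.9, 35.2, 0.1, np.float64(-2.6), 0.0], [11.3, 35.8, 0.1, np.float64(-2.6), 0.0], [9.6, 36.2, 0.1, np.float64(-2.6), 0.0]]
[[8.0, 36.6, 0.1, np.float64(-2.6), 0.0], [6.3, 37.0, 0.1, np.float64(-2.6), 0.0], [4.6, 37.2, 0.1, np.float64(-2.6), 0.0], [2.9, 37.4, 0.1, np.float64(-2.6), 0.0], [1.2, 37.5, 0.0, np.float64(-2.6), 0.0]]
[[-0.5, 37.5, 0.1, np.float64(-2.6), 0.0], [-2.1, 37.4, 0.0, np.float64(-2.6), 0.0], [-3.9, 37.3, 0.1, np.float64(-2.6), 0.0]]
```

Call:
{"name": "drive_tool", "arguments": {
  "steps": [
    [23,29,0,-2.6,0],
    [22,30,0,-2.6,0],
    [21,31,0,-2.6,0],
    [19,32,0,-2.6,0],
    [18,33,0,-2.6,0]
  ]
}}

```text
time: 34.9
position: [0.5221, 0.1909, 0.1873]
ee_rot: [0.995, -0.1, -0.001, 0.0]
contact_force: [1.3, -0.4, -2.8]
width: 0.0114
```

Call:
{"name": "drive_tool", "arguments": {
  "steps": [
    [16,34,0,-2.6,0],
    [14,35,0,-2.6,0],
    [13,35,0,-2.6,0],
    [11,36,0,-2.6,0],
    [10,36,0,-2.6,0]
  ]
}}

```text
time: 35.4
position: [0.5663, 0.0087, 0.1872]
ee_rot: [1.0, 0.013, -0.001, -0.0]
contact_force: [1.5, 0.7, -2.9]
width: 0.0114
```

Call:
{"name": "drive_tool", "arguments": {
  "steps": [
    [8,37,0,-2.6,0],
    [6,37,0,-2.6,0],
    [5,37,0,-2.6,0],
    [3,37,0,-2.6,0],
    [1,37,0,-2.6,0]
  ]
}}

```text
time: 35.9
position: [0.6106, -0.1726, 0.1869]
ee_rot: [0.992, 0.126, -0.001, -0.001]
contact_force: [0.5, 0.3, -2.2]
width: 0.0114
```

```bash
python3 plan.py 638.7 -281.4 150 22.2 0 38
```

```text
t 35.9 pos [ 610.6 -172.6  186.9] th 14.52 tilt 0.15 F [ 0.5  0.3 -2.2] T [-0.01 -0.04  0.02] w 11.4 q [-26.  34.  83.   0.  63. -40.]
[[-0.0, 28.1, 9.2, np.float64(-1.92), 0.0], [-1.0, 28.1, 9.2, np.float64(-1.92), 0.0], [-1.9, 28.0, 9.3, np.float64(-1.92), 0.0], [-2.9, 28.0, 9.2, np.float64(-1.92), 0.0]]
```

Call:
{"name": "drive_tool", "arguments": {
  "steps": [
    [0,28,9,-1.8,0],
    [-1,28,9,-1.8,0],
    [-2,28,9,-1.8,0],
    [-3,26,9,-1.8,0],
    [0,0,10,0,0]
  ]
}}

```text
time: 36.4
position: [0.6382, -0.2826, 0.1407]
ee_rot: [0.983, 0.186, 0.0, 0.001]
contact_force: [-0.9, -0.5, -2.9]
width: 0.0115
```

Call:
{"name": "drive_tool", "arguments": {
  "steps": [
    [0,0,10,0,0],
    [0,0,0,0,0],
    [0,0,0,0,0],
    [0,0,0,0,0],
    [0,0,0,0,0]
  ]
}}

```text
time: 36.9
position: [0.6385, -0.278, 0.1332]
ee_rot: [0.982, 0.188, 0.001, 0.0]
contact_force: [-0.2, 0.3, -1.8]
width: 0.0113
```

```bash
python3 plan.py 638.7 -281.4 95 22.2 0 38
```

```text
t 36.9 pos [ 638.5 -278.   133.2] th 21.68 tilt 0.08 F [-0.2  0.3 -1.8] T [0.01 0.04 0.04] w 11.3 q [-33.  42.  76.   0.  62. -54.]
[[-0.5, 1.6, 19.1, np.float64(-0.26), 0.0], [-0.5, 1.6, 19.1, np.float64(-0.26), 0.0]]
```

Call:
{"name": "drive_tool", "arguments": {
  "steps": [
    [-1,3,12,-0.5,0],
    [0,0,12,0,0],
    [0,0,12,0,0],
    [0,0,0,0,0],
    [0,0,0,0,0]
  ]
}}

```text
time: 37.4
position: [0.6376, -0.2814, 0.0951]
ee_rot: [0.981, 0.192, -0.001, -0.001]
contact_force: [1.2, 0.6, -2.6]
width: 0.0114
```

Call:
{"name": "drive_tool", "arguments": {
  "steps": [
    [0,0,0,0,0],
    [0,0,0,0,0],
    [0,0,0,0,0]
  ]
}}

```text
time: 37.7
position: [0.6385, -0.2819, 0.0969]
ee_rot: [0.981, 0.192, 0.0, 0.0]
contact_force: [-0.3, 0.6, -3.5]
width: 0.0114
```

```bash
python3 plan.py 638.7 -281.4 55 22.2 0 10; python3 look.py scene r1 365 175 70 52
```

```text
t 37.7 pos [ 638.5 -281.9   96.9] th 22.13 tilt 0.07 F [-0.3  0.6 -3.5] T [-0.02 -0.02  0.01] w 11.4 q [-33.  45.  77.   0.  59. -55.]
[[0.1, -0.1, 8.4, np.float64(-0.01), 0.0], [0.1, -0.1, 8.4, np.float64(-0.01), 0.0], [0.1, -0.1, 8.4, np.float64(-0.01), 0.0], [0.0, -0.0, 8.4, np.float64(-0.01), 0.0], [0.1, -0.1, 8.3, np.float64(-0.01), 0.0]]
scale 11.29
```

View pics/r1.png

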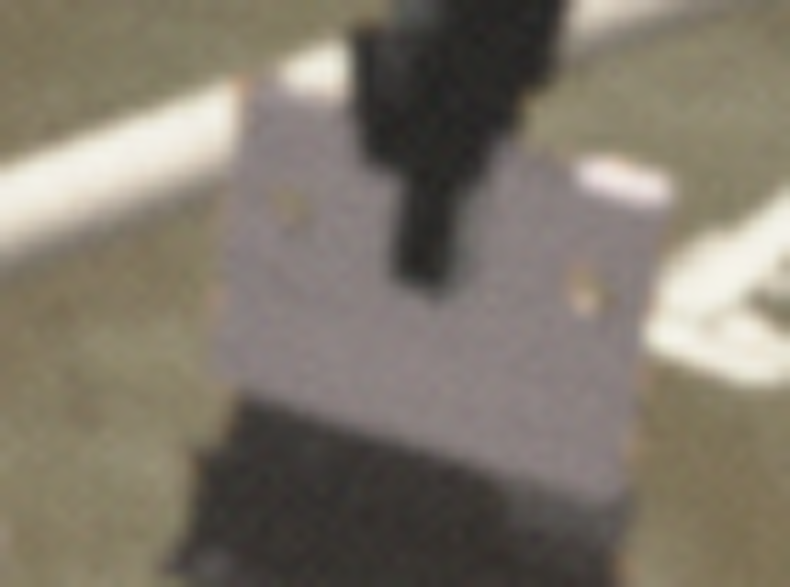

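Well over the slot; lower.

Call:
{"name": "drive_tool", "arguments": {
  "steps": [
    [0,-0.5,8,0,0],
    [0,0,8,0,0],
    [0,0,8,0,0],
    [0,0,0,0,0],
    [0,0,0,0,0]
  ]
}}

```text
time: 38.25
position: [0.6376, -0.281, 0.0716]
ee_rot: [0.981, 0.192, -0.001, -0.0]
contact_force: [0.0, -0.2, -3.6]
width: 0.0114
```

Call:
{"name": "drive_tool", "arguments": {
  "steps": [
    [0,0,5,0,0],
    [0,0,5,0,0],
    [0,0,4,0,0],
    [0,0,0,0,0],
    [0,0,0,0,0]
  ]
}}

```text
time: 38.75
position: [0.6378, -0.2812, 0.0581]
ee_rot: [0.981, 0.192, -0.0, -0.0]
contact_force: [-0.6, -0.1, -2.3]
width: 0.0111
```

```bash
python3 plan.py 638.7 -281.4 52.5 22.2 0 10
```

```text
t 38.75 pos [ 637.8 -281.2   58.1] th 22.13 tilt 0.02 F [-0.6 -0.1 -2.3] T [ 0.02 -0.04  0.04] w 11.1 q [-33.  47.  78.  -0.  55. -55.]
[[0.7, 0.6, 5.6, np.float64(-0.07), 0.0]]
```

Call:
{"name": "drive_tool", "arguments": {
  "steps": [
    [0.5,0,3,0,0],
    [0,0,2,0,0],
    [0,0,1,0,0],
    [0,0,0,0,0],
    [0,0,0,0,0]
  ]
}}

```text
time: 39.25
position: [0.6388, -0.2811, 0.0534]
ee_rot: [0.981, 0.192, 0.0, 0.0]
contact_force: [-1.5, 1.1, 5.6]
width: 0.011
```

```bash
python3 plan.py 638.7 -281.4 52.5 22.2 0 10
```

```text
t 39.25 pos [ 638.8 -281.1   53.4] th 22.14 tilt 0.06 F [-1.5  1.1  5.6] T [0.13 0.3  0.06] w 11.0 q [-33.  48.  78.   0.  55. -55.]
[[-0.2, 0.2, 0.9, np.float64(-0.06), 0.0]]
```

Seated (5.6 N, z 53.4). Release, rise and clear the view.

Call:
{"name": "drive_tool", "arguments": {
  "steps": [
    [0,0,0,0,16],
    [0,0,0,0,30],
    [0,0,0,0,45],
    [0,0,0,0,50],
    [0,0,-15,0,50]
  ]
}}

```text
time: 39.75
position: [0.6367, -0.28, 0.0653]
ee_rot: [0.981, 0.192, -0.002, -0.002]
contact_force: [-0.4, 0.3, -0.3]
width: 0.0499
```

Call:
{"name": "drive_tool", "arguments": {
  "steps": [
    [0,0,-25,0,50],
    [0,0,-35,0,50],
    [0,0,-35,0,50],
    [0,0,-30,0,50],
    [0,0,0,0,50]
  ]
}}

```text
time: 40.25
position: [0.6416, -0.2829, 0.1996]
ee_rot: [0.981, 0.192, 0.005, 0.004]
contact_force: [1.2, 0.0, 1.1]
width: 0.0501
```

Call:
{"name": "drive_tool", "arguments": {
  "steps": [
    [-10,-38,0,2,50],
    [-10,-38,0,2,50],
    [-10,-38,0,2,50],
    [-10,-38,0,2,50],
    [-10,-38,0,2,50]
  ]
}}

```text
time: 40.75
position: [0.5305, -0.1149, 0.1924]
ee_rot: [0.995, 0.105, -0.0, -0.0]
contact_force: [0.5, 0.4, -0.4]
width: 0.05
```

Call:
{"name": "drive_tool", "arguments": {
  "steps": [
    [-10,-38,0,2,50],
    [-10,-38,0,2,50],
    [-10,-38,0,2,50],
    [-5,-38,0,2,50],
    [-5,-38,0,2,50]
  ]
}}

```text
time: 41.25
position: [0.4645, 0.0668, 0.1926]
ee_rot: [1.0, 0.018, -0.0, -0.0]
contact_force: [-1.0, 0.1, 0.0]
width: 0.0496
```

Call:
{"name": "drive_tool", "arguments": {
  "steps": [
    [0,-38,0,2,50],
    [0,-38,0,2,50],
    [0,-38,0,2,50],
    [0,-38,0,2,50],
    [0,0,0,0,50]
  ]
}}

```text
time: 41.75
position: [0.468, 0.2212, 0.1927]
ee_rot: [0.999, -0.049, 0.001, -0.001]
contact_force: [-0.1, 0.0, 0.4]
width: 0.0504
```

```bash
cat > chk.py <<'E'
from h import *
from plant import imaging
d=imaging.camera("top"); s=imaging.camera("scene")
cv2.imwrite("pics/z_top.png",d["img"]);cv2.imwrite("pics/z_scene.png",s["img"])
HP={"s":(80,80,(.4366,.0793,9.2),(262,207)),"l":(150,150,(.4317,-.2395,19.6),(365,207)),"m":(115,115,(.6393,-.282,22),(382,140))}
t=[]
for n,(a,b,p,(x,y)) in HP.items():
    k=6.5; im=cv2.resize(d["img"][y:y+46,x:x+60],None,fx=k,fy=k,interpolation=cv2.INTER_CUBIC)
    P=(p[0],p[1],np.radians(p[2])); draw(im,d,holder_lines(a)[:1],P,x,y,k,(0,255,0)); draw(im,d,plate_lines(b)[1:2],(*P,.006),x,y,k,(0,0,255)); t.append(im)
c=proj(s,[[.53,-.2,.05]])[0]; 
im=cv2.resize(s["img"][150:256,235:435],(390,207),interpolation=cv2.INTER_CUBIC); im=cv2.copyMakeBorder(im,0,t[0].shape[0]-207,0,0,cv2.BORDER_CONSTANT)
cv2.imwrite("pics/z_all.png",np.vstack([np.hstack(t[:2]),np.hstack([t[2],im])]))
E
python3 chk.py; python3 plan.py
```

```text
t 41.85 pos [467.4 217.9 192.3] th -5.71 tilt 0.04 F [-0.6 -0.5  0.2] T [-0.01 -0.01  0.02] w 49.9 q [ 13.  25. 100.  -0.  55.  18.]
```

View pics/z_all.png

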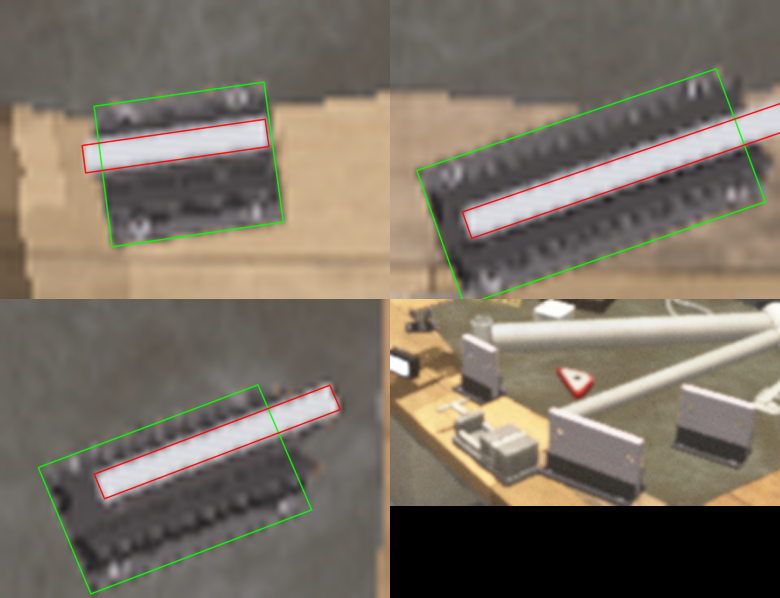

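View pics/z_top.png

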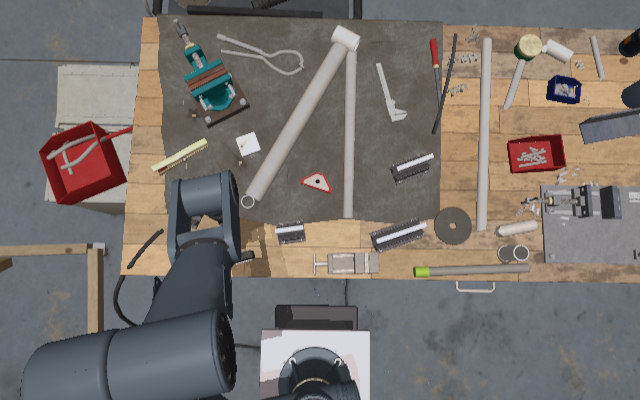

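View pics/z_scene.png

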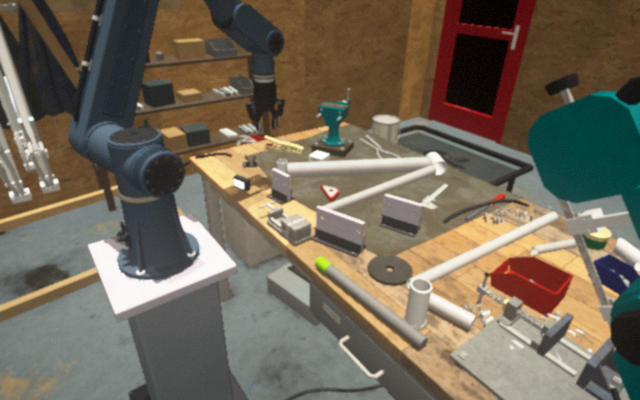

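```bash
python3 - <<'E'
from h import *
s=cv2.imread("pics/z_scene.png"); crop(s,262,160,170,100,4.6,"zz.png")
E
```

```text
(no output)
```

View pics/zz.png

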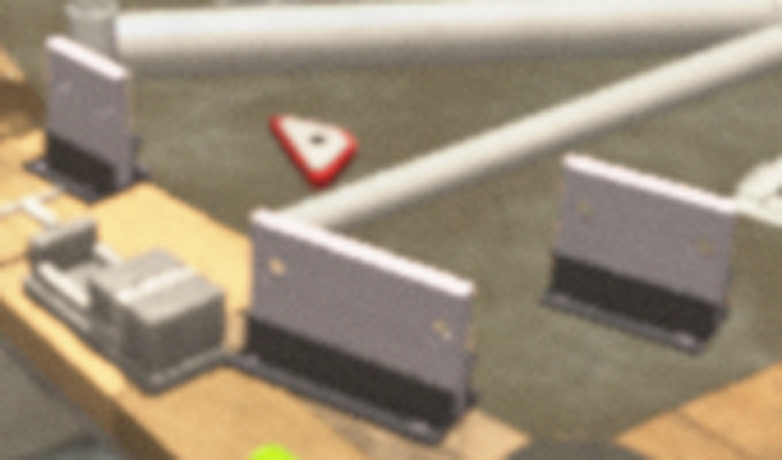

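All three plates stand upright and fully down in their own holders, with their ends flush. The spare is empty, and the discs and magnet haven't moved. I'm handing in the job.

```bash
python3 -c "
from plant import job; print(job.job_done())"
```

```text
the job is handed in; nothing more can be done
None
```

All three plates are in their own holders and the spare is empty. I handed the job in at about 42 s of the 112 s allowed.

**Moves:** I parked the middle plate in the spare. Then I moved the short plate to the short holder, the long plate to the long holder, and the middle plate from the spare to the middle holder. Each plate was lowered until it touched the slot floor, with 6 to 15 N on contact and the gripper within 0.3 mm of its height at pick-up.

**Last checks:** In the final top and scene pictures, all three plates stand upright and seated. Their ends match the holder-centred outlines to about 1 mm. The discs and magnet look unmoved, judged by eye only.

**Disagreements:**
- Fitting the holders from the scene camera put them about 6 mm nearer the robot than the top camera did. I used the top camera, because the gripped plates and slot contacts agreed with it.
- The automatic fit of the middle holder was poor against the dark mat. I placed that holder from its bolt heads and an outline overlay instead, to about 1.5 mm.
- The long plate rubbed lightly on a cheek on the way down, at about 5 N sideways. A shift of about 1 mm freed it before it seated.

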